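Sort sealed boxes by weight and pile them in trays

ROBOT

A 6-joint arm with a two-finger parallel gripper is mounted at the origin on a cart in front of the work surface, level with it; the furniture and walls round the work are solid. World frame = base frame: x ahead of the robot, y to its left, z up, the work surface at z = 0. Lengths are in m, angles in rad, forces in N, time in s.
With the tool pointing down it reaches from about 0.375 to 0.9 m from the base axis. Payload 3.1 kg.
Tool frame: the origin (TCP) lies midway between the tips of the shut fingers; the grasp point (between the pads) lies 19 mm behind it (pinch_z is the distance from the TCP to the grasp point, in m); z points along the fingers, y is the line along which they close (so a half turn about z gives the same grasp; the last joint's range is limited). The gripper opens to 85 mm and grips with 20 to 120 N. Pads are 22 mm wide; open, the fingers measure 114 mm over their backs; the gripper's body (76 mm by 85 mm) begins 54 mm behind the grasp point. The pads swing forward as they close: fully open they stand 13 mm farther back than shut.
Start: joints at [1.06, 0.527, 1.433, -0, 1.181, -0.178], TCP at [0.204, 0.591, 0.231] pointing down, gripper open.
Joint ranges: [-3.08, 3.08], [-0.75, 2.2], [0.22, 2.44], [-1.43, 4.57], [0, 2.65], [-2.85, 2.85]. Speed limits (rad/s): [2.79, 2.79, 3.14, 3.14, 3.14, 3.14].

INTERFACE

Orientations are given as a unit quaternion [x, y, z, w].
In Python, from station import sense, snapshot, camera_params, sign_off, pinch_z gives the robot as it stands. The module is installed in compiled form; this text tells all that it offers.
- The arm moves only by the shell command python3 -m handwheel 'ROWS' [FORCE]. ROWS is JSON, a list that holds one entry, the list of rows, each a list of 7 numbers: the turn, a rotation vector about the tool's x, y, z in degrees, then the shift along the tool's x, y, z in m, then the opening, from 0 (shut) to 1 (fully open). A call has 1 to 20 rows; each row shifts and turns the commanded pose from where the row before left it, along the tool's axes as they then stand; what a row does not reach is not made up. A row lasts 1/8 s, in which the tool goes at most 62.5 mm and 10.7 degrees, less where a joint would pass 70% of its speed; a pose out of reach is approached as far as the arm can. A call with a gripper value outside its range is refused whole. The fingers move at their own pace and stop on an object; FORCE is the grip in N (left out, the last holds). Time passes only in rows, so rows that do not move let the fingers close. It gives the time, the measured TCP pose, the force, the opening and the grip force at its end, in the units of the state.
- sense(): the state, without advancing time (a new reading comes with each control period).
- snapshot(name): name is "scene" or "top"; returns the picture (420x560x3 uint8, red, green, blue); there is no depth.
- camera_params(name): a dict with "fx", "fy", "cx", "cy" (pixels), "k1" (the pictures are not rectified: a ray, as slopes to the right and down, at radius r is drawn at 1 + k1 r^2 times it, then the intrinsics apply), "world_to_cam" (4x4, takes a point from world to camera coordinates). Camera axes: x right, y down, z forward; pixel columns grow to the right and rows downward; lengths in m; the calibration is good to about 2 mm. A picture is of the moment at which its call begins. camera_params takes no time and is no camera call.
- sign_off(): hands the job in; it is judged then, once.
The state is a dict: "t": time; "q": joint angles; "qd": joint speeds; "tau": joint torques, N m; "tcp_pos": TCP position; "tool_rot": TCP orientation; "force": force on the tool from outside, world axes, zero at the start; "ft_torque": the same for the moment, N m; "finger_gap": opening from 0.0 (shut) to 1.0 (fully open); "gripper_force": force on a finger pad.
Only numpy, scipy, OpenCV 4.12 (cv2) and the standard library are available. Lean on these libraries where they do the work, as an engineer would, in place of code of your own. Each camera call takes 0.05 s, during which the arm holds its last target. There are 200 camera calls.

TASK

Five or six sealed boxes of three sizes (large carton, medium and small blue-lidded box) stand on the bench, some full and some empty, alike from outside: lift each one to feel its weight, and put the heavy, full ones in the blue tray and the light, empty ones in the yellow tray. Make one pile in the middle of each tray, the largest box at the bottom and the smallest on top, lids up, each box centred on the one below with the long sides in line so that its base rests fully on it. Leave the tape roll and the beaker where they are.

Things in the scene. Friction and masses are not known exactly. Their poses are not given: they have to be found in the camera images.
- blue_tray: blue tray for the FULL boxes: shallow, fixed to the bench, 96 (its x) x 152 (its y) mm outside, inside 90 x 146 mm, floor 3 mm above the bench, rim 8 mm above the bench; origin at the centre of its underside, z up. The two trays may change places.
- yellow_tray: yellow tray for the EMPTY boxes: shallow, fixed to the bench, 96 (its x) x 152 (its y) mm outside, inside 90 x 146 mm, floor 3 mm above the bench, rim 8 mm above the bench; origin at the centre of its underside, z up. The two trays may change places.
- large_1: printed cream-and-blue cardboard carton, the LARGE size, 63 (its x) x 119 (its y) x 58 mm high; rigid, its lid does not come off; origin at the centre of its underside, z up. A full box, of any size, weighs 388 to 412 g, an empty one 97 to 103 g; nothing outside, nor its name, shows which it is, and there may be no full or no empty one of a size. May be absent.
- large_2: printed cream-and-blue cardboard carton, the LARGE size, 63 (its x) x 119 (its y) x 58 mm high; rigid, its lid does not come off; origin at the centre of its underside, z up. A full box, of any size, weighs 388 to 412 g, an empty one 97 to 103 g; nothing outside, nor its name, shows which it is, and there may be no full or no empty one of a size. May be absent.
- mid_1: sealed plastic box with white base and blue lid, the MEDIUM size, 50 (its x) x 96 (its y) x 42 mm high; rigid, its lid does not come off; origin at the centre of its underside, z up. A full box, of any size, weighs 388 to 412 g, an empty one 97 to 103 g; nothing outside, nor its name, shows which it is, and there may be no full or no empty one of a size. May be absent.
- mid_2: sealed plastic box with white base and blue lid, the MEDIUM size, 50 (its x) x 96 (its y) x 42 mm high; rigid, its lid does not come off; origin at the centre of its underside, z up. A full box, of any size, weighs 388 to 412 g, an empty one 97 to 103 g; nothing outside, nor its name, shows which it is, and there may be no full or no empty one of a size. May be absent.
- small_1: sealed plastic box with white base and blue lid, the SMALL size, 37 (its x) x 74 (its y) x 34 mm high; rigid, its lid does not come off; origin at the centre of its underside, z up. A full box, of any size, weighs 388 to 412 g, an empty one 97 to 103 g; nothing outside, nor its name, shows which it is, and there may be no full or no empty one of a size. May be absent.
- small_2: sealed plastic box with white base and blue lid, the SMALL size, 37 (its x) x 74 (its y) x 34 mm high; rigid, its lid does not come off; origin at the centre of its underside, z up. A full box, of any size, weighs 388 to 412 g, an empty one 97 to 103 g; nothing outside, nor its name, shows which it is, and there may be no full or no empty one of a size. May be absent.
- vortex_mixer: white vortex mixer, fixed equipment between the trays that hands carrying boxes must pass round or over: about 130 (its y) x 165 (its x) mm, 135 mm high; origin at the centre of its underside
- tape_roll: small roll of dark tape lying flat, 55 x 53 x 19 mm, a bystander; origin at the centre of its underside
- beaker: small beaker, 54 mm across, 70 mm high, a bystander; origin at the centre of its underside
Mind the look-alikes: they are no part of the job. What is shaped like the mid_1 but green is not meant.

How it is judged:
By the outcome, as a careful person would: the job done as asked, in the order asked, and still so for the second after the job is handed in, with the robot touching nothing.
Of large_1, large_2, mid_1, mid_2, small_1, small_2 only 5 to 6 are there at a start; the rules pass over those that are not, and their reading is None.
At some moment in a run one of large_1, large_2 may be knocked a few centimetres aside while the robot is not near it.
Once in a run the grip may slacken for a moment while it holds something.
It also fails if it takes over 208 s, if anything falls off the work surface, if the arm or the gripper's body presses on something with over 40 N, if the wrist force passes 120 N, or if a joint passes its speed limit or range.

## Working session

There is one attempt and no reset: what is moved stays moved. The work goes in short steps, Python scripts to look and compute and a shell command to move; the robot and the scene stay as the last step left them, time stands still between calls to the robot, and variables do not carry over. Pictures are saved under pics/ and viewed, at most 14 in all, crops included, and the job is handed in when it is done.

```bash
mkdir -p pics
python3 - <<'E'
from station import *
import cv2
for n in ("scene","top"):
    im=snapshot(n); cv2.imwrite(f"pics/{n}0.png",im[:,:,::-1])
    print(n,camera_params(n))
print(sense(),pinch_z)
E
```

```text
scene {'fx': 532.703101138201, 'fy': 532.703101138201, 'cx': 282.5732367179733, 'cy': 204.90052540740743, 'k1': 0.014926344656039313, 'world_to_cam': array([[-0.81498288, -0.57938581,  0.01072299,  0.53615901],
       [-0.45607616,  0.62989642, -0.62866926,  0.16914764],
       [ 0.35748768, -0.51724519, -0.77759885,  1.65314925],
       [ 0.        ,  0.        ,  0.        ,  1.        ]])}
top {'fx': 406.3509852279816, 'fy': 406.3509852279816, 'cx': 282.3222166443467, 'cy': 210.17443758586631, 'k1': 0.03229751359784527, 'world_to_cam': array([[ 0.0279748 , -0.99956769,  0.00904644,  0.13442206],
       [-0.98812043, -0.02902027, -0.15091669,  0.5837952 ],
       [ 0.15111398, -0.00471711, -0.98850509,  1.34814433],
       [ 0.        ,  0.        ,  0.        ,  1.        ]])}
{'t': 0.1, 'q': array([ 1.05948220e+00,  5.28398184e-01,  1.43377331e+00,  1.49588621e-05,
        1.18141276e+00, -1.78503458e-01]), 'qd': array([ 0.0012655 , -0.00052119, -0.00251013, -0.00114767,  0.00031901,
       -0.00069664]), 'tau': array([ 1.29675409e-04, -4.43305385e+01, -1.78586465e+01, -2.28025733e-04,
        3.94706483e-03,  3.87388596e-06]), 'tcp_pos': array([0.20383691, 0.59014251, 0.2304164 ]), 'tool_rot': array([ 1.65641141e-01,  9.86185591e-01, -9.34816025e-04, -3.43200497e-04]), 'force': array([ 0.18324101, -0.75782001,  0.61847419]), 'ft_torque': array([-0.00597477,  0.00879365,  0.01841252]), 'gripper_force': 0.0, 'finger_gap': 1.000857268100582} 0.0187
```

View pics/top0.png

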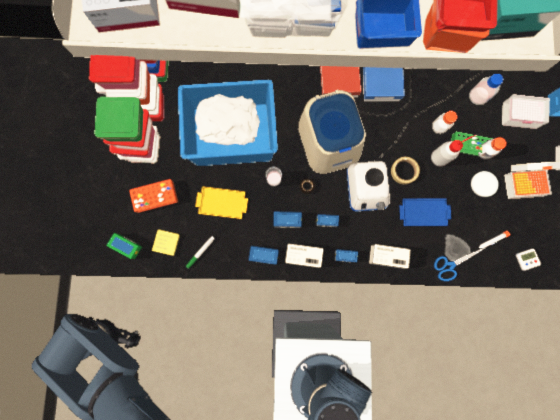

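View pics/scene0.png

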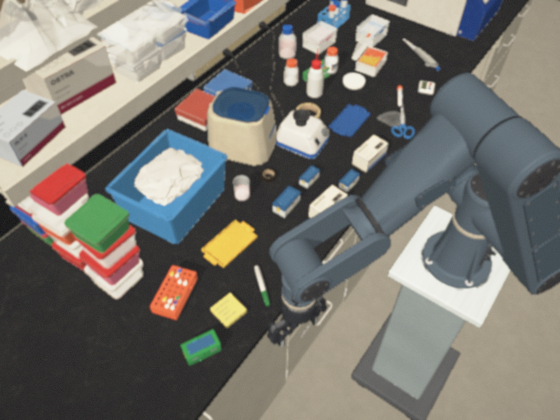

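The top view shows all six boxes: mids at about (288,219) and (263,255), smalls at (327,220) and (346,256), larges at (304,255) and (389,255). The yellow tray is at (221,202), the blue tray at (426,212), the mixer at (369,185), the beaker at (274,176) and the tape at (307,185).

```bash
cat > h.py <<'E'
import numpy as np, cv2
from station import *
from scipy.spatial.transform import Rotation as R
def P(n):
    c=camera_params(n); return np.array([[c['fx'],0,c['cx']],[0,c['fy'],c['cy']],[0,0,1]]),np.array([c['k1'],0,0,0,0.]),c['world_to_cam']
def ray(n,uv,z):
    K,d,T=P(n); p=cv2.undistortPoints(np.float64(uv).reshape(-1,1,2),K,d)[:,0]
    D=np.c_[p,np.ones(len(p))]@T[:3,:3]; C=-T[:3,:3].T@T[:3,3]
    return C+D*((np.reshape(z,-1)-C[2])/D[:,2])[:,None]
def proj(n,X):
    K,d,T=P(n); return cv2.projectPoints(np.float64(X).reshape(-1,1,3),cv2.Rodrigues(T[:3,:3])[0],T[:3,3],K,d)[0][:,0]
def rect(n,mask,z):
    "plane-z rectangle: centre xy, (short,long), angle of long axis from world y (deg)"
    out=[]
    for c in cv2.findContours(mask,cv2.RETR_EXTERNAL,cv2.CHAIN_APPROX_NONE)[0]:
        if cv2.contourArea(c)<80: continue
        m=c.reshape(-1,2).mean(0)
        w=ray(n,c.reshape(-1,2),z)[:,:2].astype(np.float32)*1000
        (cx,cy),(a,b),th=cv2.minAreaRect(w)
        if a>b: a,b=b,a; th+=90
        out.append((m.round(0).tolist(),round(cx,1),round(cy,1),round(a,1),round(b,1),round((th+90)%180-90,1)))
    return out
E
python3 - <<'E'
from h import *
im=snapshot("top"); c=im[150:280,170:470]; 
cv2.imwrite("pics/crop1.png",cv2.resize(c,None,fx=2.6,fy=2.6,interpolation=cv2.INTER_CUBIC)[:,:,::-1])
hsv=cv2.cvtColor(im,cv2.COLOR_RGB2HSV)
roi=np.zeros(im.shape[:2],np.uint8); roi[170:275,190:460]=255
blue=cv2.inRange(hsv,(95,90,50),(125,255,255))&roi
yel=cv2.inRange(hsv,(18,120,80),(35,255,255))&roi
cre=cv2.inRange(hsv,(0,0,150),(180,70,255))&roi
for z,m in((.034,blue),(.042,blue),(.008,blue),(.008,yel),(.058,cre)):
    print(z); [print(r) for r in rect("top",m,z)]
E
```

```text
0.034
([445.0, 266.0], 410.4, -403.0, 60.1, 75.8, 1.8)
([346.0, 255.0], 432.9, -70.8, 40.1, 73.5, -3.5)
([263.0, 255.0], 426.6, 211.6, 53.3, 99.6, -6.5)
([328.0, 220.0], 553.1, -5.2, 38.9, 74.2, -3.1)
([287.0, 218.0], 553.0, 134.3, 51.9, 96.5, 1.2)
([425.0, 212.0], 589.5, -340.0, 97.6, 179.6, 1.7)
0.042
([445.0, 266.0], 410.2, -399.8, 59.8, 75.4, 1.8)
([346.0, 255.0], 432.6, -69.5, 39.8, 73.1, -3.5)
([263.0, 255.0], 426.3, 211.2, 53.0, 99.0, -6.5)
([328.0, 220.0], 552.0, -4.3, 38.7, 73.8, -3.1)
([287.0, 218.0], 551.9, 134.4, 51.6, 96.0, 1.2)
([425.0, 212.0], 588.2, -337.1, 97.0, 178.6, 1.7)
0.008
([445.0, 266.0], 411.2, -413.6, 61.2, 77.2, 1.8)
([346.0, 255.0], 434.1, -75.1, 40.8, 74.9, -3.5)
([263.0, 255.0], 427.7, 212.6, 54.3, 101.4, -6.5)
([328.0, 220.0], 556.5, -8.3, 39.7, 75.6, -3.1)
([287.0, 218.0], 556.4, 133.8, 52.9, 98.3, 1.2)
([425.0, 212.0], 593.6, -349.3, 99.4, 183.0, 1.7)
0.008
([221.0, 202.0], 607.2, 366.0, 102.4, 183.4, -5.5)
0.058
([390.0, 256.0], 434.5, -210.1, 66.0, 132.1, -6.4)
([304.0, 255.0], 428.2, 75.3, 65.3, 120.9, -6.1)
([204.0, 247.0], 446.5, 408.7, 15.7, 88.0, 52.0)
([369.0, 189.0], 658.0, -140.8, 139.0, 140.2, -86.6)
([274.0, 177.0], 690.0, 184.6, 51.5, 52.7, -88.3)
```

View pics/crop1.png

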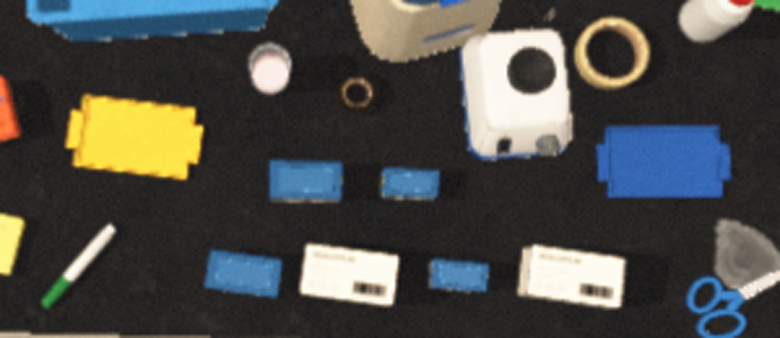

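The crop confirms the layout. Both trays have end handles, and the large at (575,275 in the crop) shows its left side, so I correct its centre to y≈-0.216. I'll start with the large at (0.429, 0.075).

```bash
cat >> h.py <<'E'
def go(x,y,z,yaw):
    "tool-z turn (deg), then shift (mm) in tool axes after the turn"
    s=sense(); p=s['tcp_pos']; r=R.from_quat(s['tool_rot']); Y=r.as_matrix()[:,1]
    psi=np.degrees(np.arctan2(Y[1],Y[0])); turn=(psi-yaw+90)%180-90
    r2=r*R.from_euler('z',turn,degrees=True)
    d=r2.inv().apply(np.array([x,y,z])-p*1000)
    print('tcp',(p*1000).round(1),'yaw',psi.round(1),'tilt',r.as_matrix()[:2,2].round(3),'turn',turn.round(1),'shift',d.round(1),'F',s['force'].round(2),'gap',round(s['finger_gap']*85,1),'gf',s['gripper_force'])
E
python3 -m handwheel '[[[0,0,9.6,0,0,0,1],[0,0,9.6,0,0,0,1],[0,0,9.6,0,0,0,1],[0,0,9.6,0,0,0,1],[0,0,9.6,0,0,0,1],[0,0,9.6,0,0,0,1],[0,0,9.6,0,0,0,1],[0,0,9.6,0,0,0,1],[0,0,0,0,0,0,1]]]' 60
python3 -c "
from h import *
go(429,75,120,-6.1)"
```

```text
t: 1.27
tcp_pos: [0.204, 0.5905, 0.231]
tool_rot: [0.742, 0.671, -0.0, 0.0]
force: [-0.7, -0.1, -0.9]
finger_gap: 1.002
gripper_force: 0.0
tcp [204.  590.5 231. ] yaw -5.8 tilt [-0.    -0.001] turn 0.3 shift [-488.6  278.5  111.2] F [-0.67 -0.12 -0.86] gap 85.2 gf 0.0
```

```bash
python3 -m handwheel '[[[0,0,0,-0.0489,0.0279,0.011,1],[0,0,0,-0.0489,0.0279,0.011,1],[0,0,0,-0.0489,0.0279,0.011,1],[0,0,0,-0.0489,0.0279,0.011,1],[0,0,0,-0.0489,0.0279,0.011,1],[0,0,0,-0.0489,0.0279,0.011,1],[0,0,0,-0.0489,0.0279,0.011,1],[0,0,0,-0.0489,0.0279,0.011,1],[0,0,0,-0.0489,0.0279,0.011,1],[0,0,0,-0.0489,0.0279,0.011,1],[0,0,0,0,0,0,1],[0,0,0,0,0,0,1]]]' 60
python3 -c "
from h import *
go(429,75,12,-6.1)
cv2.imwrite('pics/a.png',np.hstack([snapshot('top')[120:400,150:450],snapshot('scene')[100:380,150:450]])[:,:,::-1])"
```

```text
t: 2.78
tcp_pos: [0.4311, 0.0758, 0.1212]
tool_rot: [0.742, 0.67, -0.0, -0.001]
force: [0.6, -0.3, -0.3]
finger_gap: 1.001
gripper_force: 0.0
tcp [431.1  75.8 121.2] yaw -5.8 tilt [-0.001  0.   ] turn 0.3 shift [ -1.   -1.9 109.2] F [ 0.62 -0.28 -0.26] gap 85.1 gf 0.0
```

View pics/a.png

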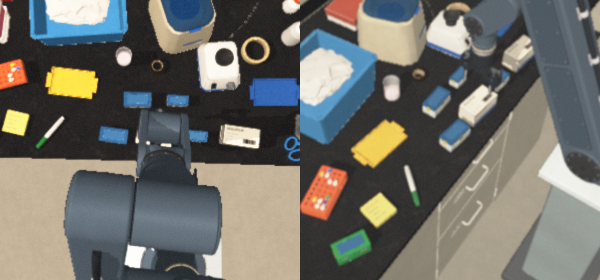

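The gripper is above large_1, which sits at about (478,103) in the scene half. I lower, grip, and lift to weigh.

```bash
python3 -m handwheel '[[[0,0,0,-0.001,-0.0019,0.04,1],[0,0,0,0,0,0.04,1],[0,0,0,0,0,0.029,1],[0,0,0,0,0,0,0],[0,0,0,0,0,0,0],[0,0,0,0,0,0,0],[0,0,0,0,0,0,0],[0,0,0,0,0,0,0],[0,0,0,0,0,-0.02,0],[0,0,0,0,0,-0.03,0],[0,0,0,0,0,-0.03,0],[0,0,0,0,0,-0.03,0],[0,0,0,0,0,0,0],[0,0,0,0,0,0,0],[0,0,0,0,0,0,0]]]' 60
python3 -c "
from h import *
go(429,75,12,-6.1)"
```

```text
t: 4.75
tcp_pos: [0.4287, 0.075, 0.1211]
tool_rot: [0.742, 0.67, -0.001, -0.001]
force: [-0.5, 0.3, -4.1]
finger_gap: 0.723
gripper_force: 67.6
tcp [428.7  75.  121.1] yaw -5.9 tilt [-0.003  0.   ] turn 0.2 shift [1.000e-01 6.000e-01 1.091e+02] F [-0.52  0.32 -4.1 ] gap 61.5 gf 67.57423281669617
```

Full: about -3.9 N. It goes to the blue tray by way of (440,-300), in front of the mixer.

```bash
python3 -c "
from h import *
go(440,-330,121,1.7)"
```

```text
tcp [428.7  75.  121.1] yaw -5.9 tilt [-0.003  0.   ] turn -7.6 shift [-405.1   -0.7   -0. ] F [-0.52  0.32 -4.1 ] gap 61.5 gf 67.57423281669617
```

```bash
python3 -m handwheel '[[[0,0,-7.6,0,0,0,0],[0,0,0,-0.045,0,0,0],[0,0,0,-0.045,0,0,0],[0,0,0,-0.045,0,0,0],[0,0,0,-0.045,0,0,0],[0,0,0,-0.045,0,0,0],[0,0,0,-0.045,0,0,0],[0,0,0,-0.045,0,0,0],[0,0,0,-0.045,0,0,0],[0,0,0,-0.045,0,0,0],[0,0,0,-0.004,0.04,0,0],[0,0,0,-0.004,0.04,0,0],[0,0,0,-0.004,0.04,0,0],[0,0,0,-0.004,0.034,0,0],[0,0,0,0,0,0,0],[0,0,0,0,0,0,0]]]' 60
python3 -c "
from h import *
go(595,-349,17,1.7)
cv2.imwrite('pics/b.png',np.hstack([snapshot('top')[120:400,260:560],snapshot('scene')[50:330,250:550]])[:,:,::-1])"
```

```text
t: 6.75
tcp_pos: [0.5947, -0.3401, 0.12]
tool_rot: [0.696, 0.718, -0.0, -0.003]
force: [-0.6, -0.1, -4.4]
finger_gap: 0.727
gripper_force: 67.6
tcp [ 594.7 -340.1  120. ] yaw 1.7 tilt [-0.004  0.003] turn 0.0 shift [ -9.3   0.5 102.9] F [-0.64 -0.12 -4.4 ] gap 61.8 gf 67.57506966590881
```

View pics/b.png

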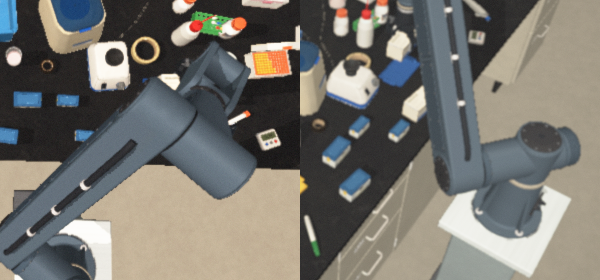

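```bash
python3 -m handwheel '[[[0,0,0,-0.0093,0.0005,0.04,0],[0,0,0,0,0,0.04,0],[0,0,0,0,0,0.018,0],[0,0,0,0,0,0.005,0],[0,0,0,0,0,0.0015,0],[0,0,0,0,0,0,0]]]' 60
python3 -c "
from h import *
go(595,-349,15,1.7)"
```

```text
t: 7.6
tcp_pos: [0.5981, -0.3512, 0.0194]
tool_rot: [0.696, 0.718, 0.0, 0.001]
force: [0.2, -0.6, -4.6]
finger_gap: 0.723
gripper_force: 67.7
tcp [ 598.1 -351.2   19.4] yaw 1.7 tilt [ 0.002 -0.002] turn 0.0 shift [ 2.3 -3.   4.4] F [ 0.23 -0.62 -4.63] gap 61.4 gf 67.69982814788818
```

```bash
python3 -m handwheel '[[[0,0,0,0.002,-0.0028,0,0],[0,0,0,0,0,0.003,0],[0,0,0,0,0,0.0015,0],[0,0,0,0,0,0,0]]]' 60
python3 -c "
from h import *
go(595,-349,15,1.7)"
```

```text
t: 8.1
tcp_pos: [0.5944, -0.3486, 0.0156]
tool_rot: [0.696, 0.718, -0.0, 0.0]
force: [-1.3, 1.9, 6.6]
finger_gap: 0.73
gripper_force: 68.9
tcp [ 594.4 -348.6   15.6] yaw 1.7 tilt [ 0. -0.] turn 0.0 shift [-0.4  0.6  0.6] F [-1.35  1.9   6.55] gap 62.1 gf 68.89318943023682
```

Contact. Release, retreat, and move toward large_2.

```bash
python3 -m handwheel '[[[0,0,0,0,0,0,1],[0,0,0,0,0,0,1],[0,0,0,0,0,0,1],[0,0,0,0,0,-0.03,1],[0,0,0,0,0,-0.05,1],[0,0,0,0,0,-0.05,1],[0,0,0,0,-0.05,-0.01,1],[0,0,0,0.02,-0.05,0,1],[0,0,0,0.05,-0.03,0,1],[0,0,0,0.05,0,0,1],[0,0,0,0.06,0,0,1],[0,0,0,0.06,0,0,1],[0,0,0,0.06,0,0,1],[0,0,0,0.06,0,0,1],[0,0,0,0,0,0,1]]]' 60
cat >> h.py <<'E'
def look(tag,view=None):
    im=snapshot("top"); cv2.imwrite(f"pics/{tag}.png",im[:,:,::-1])
    hsv=cv2.cvtColor(im,cv2.COLOR_RGB2HSV); roi=np.zeros(im.shape[:2],np.uint8); roi[160:275,190:480]=255
    cre=cv2.inRange(hsv,(0,0,150),(180,70,255))&roi
    blue=cv2.inRange(hsv,(95,90,50),(125,255,255))&roi
    yel=cv2.inRange(hsv,(18,120,80),(35,255,255))&roi
    for nm,z,m in(('cream61',.061,cre),('cream58',.058,cre),('blue42',.042,blue),('blue34',.034,blue),('blue103',.103,blue),('blue137',.137,blue)):
        for r in rect("top",m,z): print(nm,r)
E
python3 -c "
from h import *
look('c'); go(434,-216,60,-6)"
```

```text
t: 9.98
tcp_pos: [0.4521, 0.0112, 0.1533]
tool_rot: [0.694, 0.72, -0.0, -0.001]
force: [0.3, 0.3, -0.0]
finger_gap: 0.998
gripper_force: 0.0
cream61 ([465.0, 256.0], 441.7, -461.2, 24.3, 97.8, 27.6)
cream61 ([389.0, 256.0], 434.7, -208.7, 66.3, 130.6, -6.4)
cream61 ([204.0, 247.0], 446.4, 408.1, 15.7, 87.8, 52.0)
cream61 ([428.0, 210.0], 592.2, -342.0, 68.4, 139.8, 1.7)
cream61 ([476.0, 183.0], 689.3, -502.3, 27.0, 80.2, 87.6)
cream61 ([274.0, 176.0], 692.9, 182.9, 51.5, 56.8, 47.6)
cream61 ([366.0, 184.0], 674.2, -130.5, 153.4, 172.1, -83.9)
cream58 ([465.0, 256.0], 441.9, -462.6, 24.3, 98.1, 27.6)
cream58 ([389.0, 256.0], 434.8, -209.5, 66.5, 130.9, -6.4)
cream58 ([204.0, 247.0], 446.5, 408.7, 15.7, 88.0, 52.0)
cream58 ([428.0, 210.0], 592.7, -343.1, 68.6, 140.1, 1.7)
cream58 ([476.0, 183.0], 690.0, -503.8, 27.0, 80.4, 87.6)
cream58 ([274.0, 176.0], 693.6, 183.0, 51.6, 56.9, 47.6)
cream58 ([366.0, 184.0], 674.9, -131.1, 153.8, 172.5, -83.9)
blue42 ([445.0, 266.0], 410.1, -398.4, 59.8, 78.1, 1.8)
blue42 ([263.0, 255.0], 426.7, 211.2, 53.0, 99.0, -6.5)
blue42 ([327.0, 218.0], 554.0, 
[... 625 characters left out ...]
, 94.6, -6.5)
blue103 ([327.0, 218.0], 545.8, 2.9, 33.0, 69.1, 1.7)
blue103 ([287.0, 218.0], 543.7, 135.3, 49.4, 91.7, 1.7)
blue103 ([421.0, 211.0], 578.4, -309.3, 92.7, 158.5, 1.7)
blue103 ([229.0, 161.0], 726.0, 333.2, 17.1, 259.3, 1.8)
blue137 ([445.0, 266.0], 407.3, -360.1, 55.6, 72.7, 1.8)
blue137 ([263.0, 255.0], 422.8, 207.5, 49.4, 92.2, -6.5)
blue137 ([327.0, 218.0], 541.3, 6.9, 32.1, 67.4, 1.7)
blue137 ([287.0, 218.0], 539.2, 135.8, 48.2, 89.4, 1.7)
blue137 ([421.0, 211.0], 573.0, -297.2, 90.3, 154.4, 1.7)
blue137 ([229.0, 161.0], 716.8, 328.7, 16.7, 252.6, 1.8)
tcp [453.2   9.1 153.4] yaw 2.0 tilt [ 0. -0.] turn 8.0 shift [-225.9    4.4   93.5] F [ 1.45 -0.17  0.19] gap 85.0 gf 0.0
```

View pics/c.png

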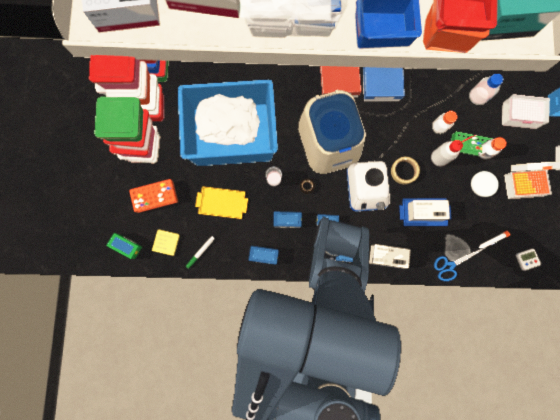

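Large_1 stands centred in the blue tray (428,210), and large_2 is unmoved at (390,256). Next is large_2.

```bash
python3 -m handwheel '[[[0,0,8.4,0,0,0,1],[0,0,0,-0.056,0.001,0.015,1],[0,0,0,-0.056,0.001,0.015,1],[0,0,0,-0.056,0.001,0.015,1],[0,0,0,-0.056,0.001,0.015,1],[0,0,0,0,0,0,1],[0,0,0,0,0,0,1]]]' 60
python3 -c "
from h import *
go(435,-215,12,-6.4)"
```

```text
t: 10.9
tcp_pos: [0.4306, -0.2166, 0.0931]
tool_rot: [0.748, 0.664, -0.0, -0.001]
force: [-0.4, 0.2, -0.6]
finger_gap: 1.001
gripper_force: 0.0
tcp [ 430.6 -216.6   93.1] yaw -6.8 tilt [-0.001  0.001] turn -0.4 shift [ 2.   4.2 81.1] F [-0.41  0.24 -0.61] gap 85.1 gf 0.0
```

```bash
python3 -m handwheel '[[[0,0,0,0.002,0.0042,0.04,1],[0,0,0,0,0,0.03,1],[0,0,0,0,0,0.011,1],[0,0,0,0,0,0,0],[0,0,0,0,0,0,0],[0,0,0,0,0,0,0],[0,0,0,0,0,0,0],[0,0,0,0,0,0,0],[0,0,0,0,0,-0.02,0],[0,0,0,0,0,-0.03,0],[0,0,0,0,0,-0.03,0],[0,0,0,0,0,-0.03,0],[0,0,0,0,0,0,0],[0,0,0,0,0,0,0],[0,0,0,0,0,0,0]]]' 60
python3 -c "
from h import *
go(440,300,121,-5.5)"
```

```text
t: 12.78
tcp_pos: [0.4351, -0.2136, 0.1212]
tool_rot: [0.747, 0.665, -0.0, -0.001]
force: [0.2, -0.6, -0.0]
finger_gap: 0.726
gripper_force: 65.6
tcp [ 435.1 -213.6  121.2] yaw -6.7 tilt [-0.002  0.002] turn -1.2 shift [511.7 -44.3   1.1] F [ 0.21 -0.61 -0.01] gap 61.7 gf 65.60293436050415
```

Empty (held, about 0 N). It goes to the yellow tray.

```bash
python3 -m handwheel '[[[0,0,-1.2,0,0,0,0],[0,0,0,0.0465,-0.004,0,0],[0,0,0,0.0465,-0.004,0,0],[0,0,0,0.0465,-0.004,0,0],[0,0,0,0.0465,-0.004,0,0],[0,0,0,0.0465,-0.004,0,0],[0,0,0,0.0465,-0.004,0,0],[0,0,0,0.0465,-0.004,0,0],[0,0,0,0.0465,-0.004,0,0],[0,0,0,0.0465,-0.004,0,0],[0,0,0,0.0465,-0.004,0,0],[0,0,0,0.0465,-0.004,0,0],[0,0,0,0,0,0,0],[0,0,0,0,0,0,0]]]' 60
python3 -c "
from h import *
go(607,366,17,-5.5)"
```

```text
t: 14.52
tcp_pos: [0.44, 0.2987, 0.1216]
tool_rot: [0.74, 0.673, -0.001, -0.0]
force: [0.1, -0.9, -1.1]
finger_gap: 0.728
gripper_force: 65.6
tcp [440.  298.7 121.6] yaw -5.4 tilt [-0.002 -0.001] turn 0.1 shift [ 83.1 160.  104.2] F [ 0.09 -0.92 -1.08] gap 61.9 gf 65.60308456420898
```

```bash
python3 -m handwheel '[[[0,0,0,0.021,0.04,0,0],[0,0,0,0.021,0.04,0,0],[0,0,0,0.021,0.04,0,0],[0,0,0,0.02,0.04,0.01,0],[0,0,0,0,0,0.03,0],[0,0,0,0,0,0.03,0],[0,0,0,0,0,0.022,0],[0,0,0,0,0,0,0],[0,0,0,0,0,0,0]]]' 60
python3 -c "
from h import *
go(607,366,15,-5.5)"
```

```text
t: 15.65
tcp_pos: [0.6088, 0.3665, 0.0312]
tool_rot: [0.74, 0.672, 0.001, 0.0]
force: [0.0, -0.5, 0.1]
finger_gap: 0.724
gripper_force: 65.8
tcp [608.8 366.5  31.2] yaw -5.5 tilt [0.001 0.001] turn 0.0 shift [-0.6 -1.7 16.2] F [ 0.04 -0.46  0.06] gap 61.5 gf 65.79091429710388
```

```bash
python3 -m handwheel '[[[0,0,0,-0.0006,-0.0017,0.01,0],[0,0,0,0,0,0.004,0],[0,0,0,0,0,0.002,0],[0,0,0,0,0,0,0],[0,0,0,0,0,0,1],[0,0,0,0,0,0,1],[0,0,0,0,0,0,1],[0,0,0,0,0,-0.03,1],[0,0,0,0,0,-0.05,1],[0,0,0,0,-0.05,-0.02,1],[0,0,0,0,-0.05,0,1],[0,0,0,0,-0.05,0,1],[0,0,0,0,0,0,1]]]' 60
python3 -c "
from h import *
look('d'); go(427,211,8,-6.5);go(552,134,8,1.5)" | grep -v -E 'blue1|cream58'
```

```text
t: 17.27
tcp_pos: [0.4518, 0.3801, 0.114]
tool_rot: [0.739, 0.674, -0.003, -0.001]
force: [0.1, 0.1, -0.5]
finger_gap: 1.001
gripper_force: 0.0
cream61 ([428.0, 210.0], 592.2, -342.0, 68.4, 139.8, 1.7)
cream61 ([220.0, 200.0], 604.9, 362.2, 67.2, 120.6, -5.5)
cream61 ([476.0, 183.0], 689.3, -502.3, 27.0, 80.2, 87.6)
cream61 ([274.0, 176.0], 692.8, 182.9, 51.5, 56.6, 47.6)
cream61 ([367.0, 185.0], 676.8, -138.0, 141.9, 172.0, -81.7)
blue42 ([445.0, 266.0], 410.2, -399.9, 59.8, 75.1, 1.8)
blue42 ([346.0, 255.0], 432.7, -69.5, 39.2, 73.6, -4.3)
blue42 ([263.0, 255.0], 426.7, 211.1, 53.0, 98.8, -6.5)
blue42 ([328.0, 220.0], 552.0, -5.0, 38.7, 75.3, -3.1)
blue42 ([287.0, 218.0], 551.7, 134.2, 51.7, 96.0, 1.7)
blue42 ([421.0, 212.0], 588.1, -330.8, 97.0, 166.0, 1.7)
blue42 ([229.0, 161.0], 742.5, 341.3, 17.9, 271.3, 1.8)
blue34 ([445.0, 266.0], 410.4, -403.1, 60.1, 75.6, 1.8)
blue34 ([346.0, 255.0], 433.0, -70.8, 39.5, 74.0, -4.3)
blue34 ([263.0, 255.0], 427.1, 211.4, 53.3, 99.3, -6.5)
blue34 ([328.0, 220.0], 553.0, -6.0, 38.9, 75.8, -3.1)
blue34 ([287.0, 218.0], 552.8, 134.1, 52.0, 96.5, 1.7)
blue34 ([421.0, 212.0], 589.3, -333.6, 97.6, 167.0, 1.7)
blue34 ([229.0, 161.0], 744.7, 342.4, 18.0, 272.9, 1.8)
tcp [455.3 380.7 114.4] yaw -5.3 tilt [-0.001 -0.001] turn 1.2 shift [-171.8   -8.8  106.5] F [ 0.46  0.32 -0.52] gap 84.9 gf 0.0
tcp [455.3 380.7 114.4] yaw -5.3 tilt [-0.001 -0.001] turn -6.8 shift [-249.1   90.3  106.5] F [ 0.46  0.32 -0.52] gap 84.9 gf 0.0
```

View pics/d.png

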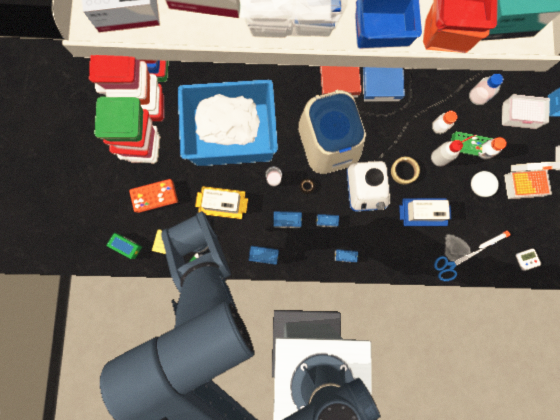

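Both larges are in their trays, at (220,202) yellow and (428,211) blue. Next is the front mid at (263,255).

```bash
python3 -m handwheel '[[[0,0,1.2,-0.04,0,0,1],[0,0,0,-0.05,-0.003,0.01,1],[0,0,0,-0.05,-0.003,0.015,1],[0,0,0,-0.032,-0.003,0.015,1],[0,0,0,0,0,0,1],[0,0,0,0,0,0,1]]]' 60
python3 -c "
from h import *
go(427,211,8,-6.5)"
```

```text
t: 18.08
tcp_pos: [0.4312, 0.211, 0.0745]
tool_rot: [0.747, 0.664, 0.001, 0.001]
force: [-0.2, 0.1, -0.1]
finger_gap: 1.002
gripper_force: 0.0
tcp [431.2 211.   74.5] yaw -6.7 tilt [0.003 0.001] turn -0.2 shift [-0.5 -4.3 66.5] F [-0.19  0.13 -0.1 ] gap 85.1 gf 0.0
```

```bash
python3 -m handwheel '[[[0,0,0,-0.0005,-0.0035,0.03,1],[0,0,0,0,0,0.026,1],[0,0,0,0,0,0.01,1],[0,0,0,0,0,0,0],[0,0,0,0,0,0,0],[0,0,0,0,0,0,0],[0,0,0,0,0,0,0],[0,0,0,0,0,0,0],[0,0,0,0,0,0,0],[0,0,0,0,0,-0.02,0],[0,0,0,0,0,-0.03,0],[0,0,0,0,0,-0.04,0],[0,0,0,0,0,-0.04,0],[0,0,0,0,0,0,0],[0,0,0,0,0,0,0],[0,0,0,0,0,0,0]]]' 60
python3 -c "
from h import *
go(440,250,121,-5.5)"
```

```text
t: 20.08
tcp_pos: [0.4239, 0.2101, 0.1367]
tool_rot: [0.747, 0.665, -0.002, -0.001]
force: [0.5, -0.4, -4.0]
finger_gap: 0.575
gripper_force: 64.0
tcp [423.9 210.1 136.7] yaw -6.7 tilt [-0.004 -0.001] turn -1.2 shift [41.3 12.3 15.6] F [ 0.46 -0.35 -4.02] gap 48.8 gf 64.01272058486938
```

Full; it goes to the blue pile, its base resting at 61 mm, so TCP z ≈ 69.

```bash
python3 -c "
from h import *
go(440,-330,137,1.7)"; python3 -m handwheel '[[[0,0,-8.3,0,0,0,0],[0,0,0,-0.045,0,0,0],[0,0,0,-0.045,0,0,0],[0,0,0,-0.045,0,0,0],[0,0,0,-0.045,0,0,0],[0,0,0,-0.045,0,0,0],[0,0,0,-0.045,0,0,0],[0,0,0,-0.045,0,0,0],[0,0,0,-0.045,0,0,0],[0,0,0,-0.045,0,0,0],[0,0,0,-0.045,0,0,0],[0,0,0,-0.045,0,0,0],[0,0,0,-0.045,0,0,0],[0,0,0,0,0,0,0],[0,0,0,0,0,0,0]]]' 60
python3 -c "
from h import *
go(595,-351,80,1.7)"
```

```text
tcp [423.9 210.1 136.7] yaw -6.7 tilt [-0.004 -0.001] turn -8.4 shift [-5.403e+02  1.000e-01  2.000e-01] F [ 0.46 -0.35 -4.02] gap 48.8 gf 64.01272058486938
t: 21.95
tcp_pos: [0.4394, -0.328, 0.1366]
tool_rot: [0.697, 0.717, 0.0, -0.002]
force: [-0.1, 0.8, -3.5]
finger_gap: 0.579
gripper_force: 63.7
tcp [ 439.4 -328.   136.6] yaw 1.6 tilt [-0.003  0.004] turn -0.1 shift [-27.9 155.   56. ] F [-0.12  0.85 -3.52] gap 49.2 gf 63.69173884391785
```

```bash
python3 -m handwheel '[[[0,0,0,-0.007,0.039,0,0],[0,0,0,-0.007,0.039,0,0],[0,0,0,-0.007,0.039,0,0],[0,0,0,-0.007,0.038,0.01,0],[0,0,0,0,0,0.023,0],[0,0,0,0,0,0.023,0],[0,0,0,0,0,0,0],[0,0,0,0,0,0,0],[0,0,0,0,0,0,0]]]' 60
python3 -c "
from h import *
go(595,-351,69,1.7)"
```

```text
t: 23.08
tcp_pos: [0.597, -0.3531, 0.0836]
tool_rot: [0.697, 0.717, 0.0, 0.001]
force: [0.1, -0.3, -3.0]
finger_gap: 0.576
gripper_force: 64.0
tcp [ 597.  -353.1   83.6] yaw 1.6 tilt [ 0.002 -0.001] turn -0.1 shift [ 2.2 -2.  14.6] F [ 0.07 -0.27 -3.01] gap 49.0 gf 64.03888821601868
```

```bash
python3 -m handwheel '[[[0,0,0,0.0022,-0.002,0.01,0],[0,0,0,0,0,0.003,0],[0,0,0,0,0,0,0],[0,0,0,0,0,0,0]]]' 60
python3 -c "
from h import *
go(595,-351,69,1.7)"
```

```text
t: 23.58
tcp_pos: [0.5941, -0.3504, 0.0706]
tool_rot: [0.697, 0.717, 0.0, -0.0]
force: [-2.8, 3.0, 6.7]
finger_gap: 0.577
gripper_force: 65.2
tcp [ 594.1 -350.4   70.6] yaw 1.6 tilt [-0.  0.] turn -0.1 shift [-0.6  0.9  1.6] F [-2.83  2.99  6.66] gap 49.0 gf 65.17329812049866
```

```bash
python3 -m handwheel '[[[0,0,0,0,0,0,1],[0,0,0,0,0,0,1],[0,0,0,0,0,0,1],[0,0,0,0,0,-0.03,1],[0,0,0,0,0,-0.04,1],[0,0,0,0,-0.05,-0.01,1],[0,0,0,0,-0.05,0,1],[0,0,0,0.01,-0.05,0,1],[0,0,0,0.05,0,0,1],[0,0,0,0.055,0,0,1],[0,0,0,0.055,0,0,1],[0,0,0,0.055,0,0,1],[0,0,0,0.055,0,0,1],[0,0,0,0.055,0,0,1],[0,0,0,0.055,0,0,1],[0,0,0,0.055,0,0,1],[0,0,0,0,0,0,1]]]' 60
python3 -c "
from h import *
look('e'); go(552.5,134.2,8,1.7)" | grep -E 'cream61|blue103|blue42|tcp'
```

```text
t: 25.7
tcp_pos: [0.4311, 0.0931, 0.1494]
tool_rot: [0.695, 0.719, 0.0, -0.0]
force: [-0.3, -0.8, -0.5]
finger_gap: 0.997
gripper_force: 0.0
cream61 ([204.0, 247.0], 446.4, 408.1, 15.7, 87.8, 52.0)
cream61 ([425.0, 214.0], 593.9, -340.3, 68.0, 138.3, 3.4)
cream61 ([220.0, 200.0], 604.7, 362.2, 67.6, 120.6, -5.5)
cream61 ([476.0, 183.0], 689.3, -502.3, 27.0, 80.2, 87.6)
cream61 ([274.0, 175.0], 693.7, 182.1, 51.5, 59.0, 47.6)
cream61 ([367.0, 185.0], 676.8, -138.0, 141.9, 172.7, -81.7)
blue42 ([445.0, 266.0], 410.1, -398.4, 59.8, 78.1, 1.8)
blue42 ([346.0, 255.0], 432.7, -70.3, 39.8, 75.2, -4.0)
blue42 ([328.0, 220.0], 552.1, -5.1, 39.0, 75.5, -3.1)
blue42 ([287.0, 218.0], 551.9, 134.4, 51.6, 96.0, 1.2)
blue42 ([425.0, 213.0], 588.2, -336.6, 97.0, 177.5, 1.7)
blue42 ([229.0, 161.0], 742.5, 341.3, 17.9, 271.3, 1.8)
blue103 ([445.0, 266.0], 408.3, -373.8, 57.1, 74.6, 1.8)
blue103 ([346.0, 255.0], 429.9, -60.2, 38.0, 71.8, -4.0)
blue103 ([328.0, 220.0], 544.0, 2.1, 37.3, 72.2, -3.1)
blue103 ([287.0, 218.0], 543.8, 135.4, 49.4, 91.7, 1.2)
blue103 ([425.0, 213.0], 578.5, -314.7, 92.7, 169.6, 1.7)
blue103 ([229.0, 161.0], 726.0, 333.2, 17.1, 259.3, 1.8)
tcp [431.7  91.3 149.4] yaw 1.9 tilt [ 0.001 -0.   ] turn 0.2 shift [ 39.3 122.  141.5] F [0.43 0.29 0.19] gap 85.0 gf 0.0
```

View pics/e.png

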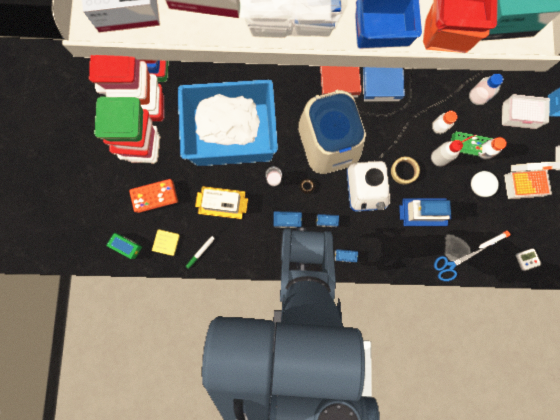

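The mid stands on the blue pile (433,209). Next is the back mid at (287,219).

```bash
python3 -m handwheel '[[[0,0,0,0.013,0.041,0.02,1],[0,0,0,0.013,0.041,0.025,1],[0,0,0,0.013,0.04,0.025,1],[0,0,0,0,0,0,1],[0,0,0,0,0,0,1]]]' 60
python3 -c "
from h import *
im=cv2.imread('pics/e.png'); hsv=cv2.cvtColor(im,cv2.COLOR_BGR2HSV)
for p in [(405,210),(410,220),(433,207),(425,207),(440,210),(440,221)]: print(p,hsv[p[1],p[0]])
go(552.5,134.2,8,1.7)"
```

```text
t: 26.38
tcp_pos: [0.5519, 0.1307, 0.079]
tool_rot: [0.698, 0.716, -0.001, -0.001]
force: [-0.0, 0.3, 0.3]
finger_gap: 1.0
gripper_force: 0.0
(405, 210) [108 176 172]
(410, 220) [173  12 167]
(433, 207) [104 148 181]
(425, 207) [104 150 167]
(440, 210) [104 148 181]
(440, 221) [110 121 162]
tcp [551.9 130.7  79. ] yaw 1.5 tilt [-0.002 -0.   ] turn -0.2 shift [ 3.5  0.9 71. ] F [-0.01  0.3   0.31] gap 85.0 gf 0.0
```

```bash
python3 -m handwheel '[[[0,0,0,0.0035,0.0005,0.035,1],[0,0,0,0,0,0.026,1],[0,0,0,0,0,0.01,1],[0,0,0,0,0,0,0],[0,0,0,0,0,0,0],[0,0,0,0,0,0,0],[0,0,0,0,0,0,0],[0,0,0,0,0,0,0],[0,0,0,0,0,0,0],[0,0,0,0,0,-0.02,0],[0,0,0,0,0,-0.03,0],[0,0,0,0,0,-0.04,0],[0,0,0,0,0,-0.04,0],[0,0,0,0,0,0,0],[0,0,0,0,0,0,0],[0,0,0,0,0,0,0]]]' 60
python3 -c "
from h import *
im=cv2.imread('pics/e.png'); hsv=cv2.cvtColor(im,cv2.COLOR_BGR2HSV)
m=cv2.inRange(hsv,(99,90,120),(106,255,255)); m[:,:400]=0;m[:,455:]=0;m[:198]=0;m[230:]=0
m=cv2.morphologyEx(m,cv2.MORPH_OPEN,np.ones((3,3)))
for r in rect('top',m,.103): print(r)
go(480,250,140,-5.5)"
```

```text
t: 28.38
tcp_pos: [0.5517, 0.1357, 0.1368]
tool_rot: [0.697, 0.717, -0.001, -0.001]
force: [-0.0, 0.2, -0.8]
finger_gap: 0.577
gripper_force: 63.0
([435.0, 207.0], 595.9, -349.3, 46.5, 95.0, 1.7)
tcp [551.7 135.7 136.8] yaw 1.6 tilt [-0.003 -0.   ] turn 7.1 shift [106.9 -82.3  -2.9] F [-0.03  0.21 -0.78] gap 49.1 gf 63.03194761276245
```

The blue mid measures (596,-349), well centred. The back mid is empty, so it goes onto the yellow pile.

```bash
python3 -c "
from h import *
go(607,365,80,-5.5)";  python3 -m handwheel '[[[0,0,7.1,0,0,0,0],[0,0,0,0.044,0.0155,0,0],[0,0,0,0.044,0.0155,0,0],[0,0,0,0.044,0.0155,0,0],[0,0,0,0.044,0.0155,0,0],[0,0,0,0.044,0.0155,0,0],[0,0,0,0,0,0.02,0],[0,0,0,0,0,0.02,0],[0,0,0,0,0,0.01,0],[0,0,0,0,0,0,0],[0,0,0,0,0,0,0]]]' 60
python3 -c "
from h import *
go(607,365,70,-5.5)"
```

```text
tcp [551.7 135.7 136.8] yaw 1.6 tilt [-0.003 -0.   ] turn 7.1 shift [233.5  33.2  56.6] F [-0.03  0.21 -0.78] gap 49.1 gf 63.03194761276245
t: 29.75
tcp_pos: [0.6516, 0.3469, 0.089]
tool_rot: [0.74, 0.672, 0.0, 0.0]
force: [-0.9, 1.2, -1.3]
finger_gap: 0.579
gripper_force: 62.9
tcp [651.6 346.9  89. ] yaw -5.5 tilt [0.001 0.   ] turn -0.0 shift [ 13.7 -46.2  18.9] F [-0.85  1.19 -1.25] gap 49.2 gf 62.941718101501465
```

```bash
python3 -m handwheel '[[[0,0,0,0.0137,-0.03,0,0],[0,0,0,0,-0.0162,0.006,0],[0,0,0,0,0,0.006,0],[0,0,0,0,0,0,0],[0,0,0,0,0,0,0]]]' 60
python3 -c "
from h import *
go(607,365,69,-5.5)"
```

```text
t: 30.38
tcp_pos: [0.6078, 0.3652, 0.0768]
tool_rot: [0.74, 0.672, 0.001, 0.0]
force: [-0.7, 0.1, -1.0]
finger_gap: 0.573
gripper_force: 62.9
tcp [607.8 365.2  76.8] yaw -5.5 tilt [0.002 0.001] turn -0.0 shift [-0.3 -0.8  7.8] F [-0.67  0.14 -1.  ] gap 48.7 gf 62.94459342956543
```

Lower the last 7 mm, release, retreat, and look.

```bash
python3 -m handwheel '[[[0,0,0,-0.0003,-0.0008,0.004,0],[0,0,0,0,0,0.003,0],[0,0,0,0,0,0,0],[0,0,0,0,0,0,0],[0,0,0,0,0,0,1],[0,0,0,0,0,0,1],[0,0,0,0,0,0,1],[0,0,0,0,0,-0.03,1],[0,0,0,0,0,-0.04,1],[0,0,0,0,-0.05,-0.01,1],[0,0,0,0,-0.05,0,1],[0,0,0,0,-0.05,0,1],[0,0,0,-0.05,0,0,1],[0,0,0,0,0,0,1]]]' 60
cat >> h.py <<'E'
def lid(u0,u1,v0,v1,z,im=None,hr=(99,106)):
    im=snapshot('top') if im is None else im
    hsv=cv2.cvtColor(im,cv2.COLOR_RGB2HSV); m=cv2.inRange(hsv,(hr[0],90,100),(hr[1],255,255))
    k=np.zeros_like(m); k[v0:v1,u0:u1]=255; m=cv2.morphologyEx(m&k,cv2.MORPH_OPEN,np.ones((3,3)))
    for r in rect('top',m,z): print('lid',z,r)
    return im
E
python3 -c "
from h import *
im=lid(195,250,180,225,.103); cv2.imwrite('pics/f.png',im[:,:,::-1])
lid(400,455,195,228,.103,im); lid(310,345,205,235,.034,im,(95,125)); lid(330,365,245,270,.034,im,(95,125))
go(433.5,-71,5,-3.8);go(553.5,-5.5,5,-3.1)"
```

```text
t: 32.12
tcp_pos: [0.4496, 0.3278, 0.1492]
tool_rot: [0.74, 0.672, -0.001, -0.0]
force: [0.5, 0.5, -0.8]
finger_gap: 0.996
gripper_force: 0.0
lid 0.103 ([218.0, 198.0], 605.9, 362.2, 46.2, 92.6, -6.0)
lid 0.103 ([435.0, 207.0], 595.9, -349.5, 46.5, 95.4, 1.7)
lid 0.034 ([328.0, 220.0], 551.7, -7.0, 34.7, 69.3, 1.7)
lid 0.034 ([346.0, 256.0], 431.7, -70.2, 36.4, 72.1, -3.5)
tcp [451.3 329.2 149.5] yaw -5.6 tilt [-0.  0.] turn -1.8 shift [-400.5    8.8  144.5] F [0.1  0.78 0.36] gap 85.1 gf 0.0
tcp [451.3 329.2 149.5] yaw -5.6 tilt [-0.  0.] turn -2.5 shift [-328.7  120.2  144.5] F [0.1  0.78 0.36] gap 85.1 gf 0.0
```

View pics/f.png

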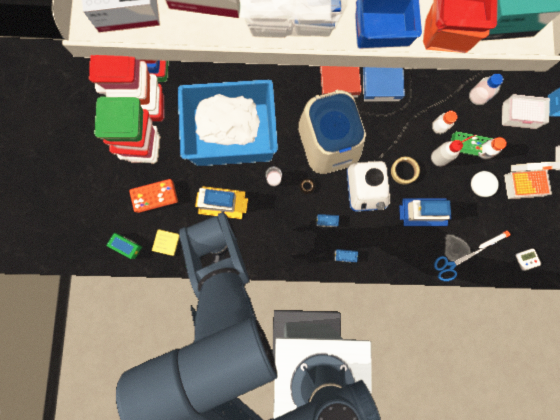

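Yellow pile lid is at (218,198) → (606,362.5), in line with its carton. Next is the back small at (328,220).

```bash
python3 -m handwheel '[[[0,0,-2.5,0,0,0,1],[0,0,0,-0.055,0,0,1],[0,0,0,-0.055,0.02,0,1],[0,0,0,-0.055,0.025,0.01,1],[0,0,0,-0.055,0.025,0.02,1],[0,0,0,-0.055,0.025,0.02,1],[0,0,0,-0.054,0.025,0.02,1],[0,0,0,0,0,0,1],[0,0,0,0,0,0,1]]]' 60
python3 -c "
from h import *
go(553.5,-5.5,4,-3.1)"
```

```text
t: 33.3
tcp_pos: [0.5537, -0.0026, 0.0798]
tool_rot: [0.726, 0.688, 0.0, -0.0]
force: [-0.3, -0.0, 0.0]
finger_gap: 0.996
gripper_force: 0.0
tcp [553.7  -2.6  79.8] yaw -3.0 tilt [-0.     0.001] turn 0.1 shift [-3.  -0.  75.8] F [-0.34 -0.03  0.04] gap 84.7 gf 0.0
```

```bash
python3 -m handwheel '[[[0,0,0,-0.003,0,0.035,1],[0,0,0,0,0,0.03,1],[0,0,0,0,0,0.01,0.8],[0,0,0,0,0,0,0],[0,0,0,0,0,0,0],[0,0,0,0,0,0,0],[0,0,0,0,0,0,0],[0,0,0,0,0,0,0],[0,0,0,0,0,0,0],[0,0,0,0,0,0,0],[0,0,0,0,0,-0.02,0],[0,0,0,0,0,-0.04,0],[0,0,0,0,0,-0.05,0],[0,0,0,0,0,-0.05,0],[0,0,0,0,0,0,0],[0,0,0,0,0,0,0],[0,0,0,0,0,0,0]]]' 60
python3 -c "
from h import *
go(606,362.5,115,-5.5);go(430,-10,165,1.7)"
```

```text
t: 35.42
tcp_pos: [0.5518, -0.0055, 0.1634]
tool_rot: [0.725, 0.688, -0.001, -0.002]
force: [-0.2, -0.6, 0.1]
finger_gap: 0.422
gripper_force: 61.0
tcp [551.8  -5.5 163.4] yaw -3.0 tilt [-0.004  0.001] turn 2.5 shift [371.5  18.9  48.5] F [-0.17 -0.63  0.05] gap 35.9 gf 61.034653186798096
tcp [551.8  -5.5 163.4] yaw -3.0 tilt [-0.004  0.001] turn -4.7 shift [  -0.9 -121.9   -1.2] F [-0.17 -0.63  0.05] gap 35.9 gf 61.034653186798096
```

Empty; it goes to the yellow pile top at 103 mm.

```bash
python3 -m handwheel '[[[0,0,2.5,0,0,0,0],[0,0,0,0.0465,0.0024,0,0],[0,0,0,0.0465,0.0024,0,0],[0,0,0,0.0465,0.0024,0,0],[0,0,0,0.0465,0.0024,0,0],[0,0,0,0.0465,0.0024,0,0],[0,0,0,0.0465,0.0024,0,0],[0,0,0,0.0465,0.0024,0,0],[0,0,0,0.0465,0.0024,0,0],[0,0,0,0,0,0.02,0],[0,0,0,0,0,0.02,0],[0,0,0,0,0,0,0],[0,0,0,0,0,0,0]]]' 60
python3 -c "
from h import *
go(606,362.5,107,-5.5)"
```

```text
t: 37.05
tcp_pos: [0.608, 0.3614, 0.1247]
tool_rot: [0.741, 0.672, -0.0, -0.0]
force: [-0.0, -0.4, -0.6]
finger_gap: 0.418
gripper_force: 60.9
tcp [608.  361.4 124.7] yaw -5.6 tilt [-0.001 -0.   ] turn -0.1 shift [ 0.9 -2.1 17.7] F [-0.03 -0.44 -0.63] gap 35.5 gf 60.94112992286682
```

```bash
python3 -m handwheel '[[[0,0,0,0.0009,-0.0021,0.007,0],[0,0,0,0,0,0.006,0],[0,0,0,0,0,0.0025,0],[0,0,0,0,0,0,0],[0,0,0,0,0,0,0]]]' 60
python3 -c "
from h import *
go(606,362.5,107,-5.5)"
```

```text
t: 37.67
tcp_pos: [0.6059, 0.3639, 0.1097]
tool_rot: [0.74, 0.673, 0.0, 0.0]
force: [-0.5, -0.1, -2.3]
finger_gap: 0.429
gripper_force: 61.0
tcp [605.9 363.9 109.7] yaw -5.5 tilt [0. 0.] turn 0.0 shift [-1.4  0.3  2.7] F [-0.53 -0.08 -2.35] gap 36.5 gf 61.007241010665894
```

```bash
python3 -m handwheel '[[[0,0,0,-0.001,0,0.0015,0],[0,0,0,0,0,0.001,0],[0,0,0,0,0,0,0]]]' 60
python3 -c "
from h import *
go(606,362.5,107,-5.5)"
```

```text
t: 38.05
tcp_pos: [0.6059, 0.3639, 0.1096]
tool_rot: [0.74, 0.673, 0.001, -0.0]
force: [-2.3, 1.4, 7.9]
finger_gap: 0.42
gripper_force: 62.1
tcp [605.9 363.9 109.6] yaw -5.5 tilt [0.002 0.002] turn 0.0 shift [-1.4  0.2  2.6] F [-2.25  1.41  7.9 ] gap 35.7 gf 62.1017324924469
```

Contact. Release and retreat.

```bash
python3 -m handwheel '[[[0,0,0,0,0,-0.001,0.3],[0,0,0,0,0,0,1],[0,0,0,0,0,0,1],[0,0,0,0,0,0,1],[0,0,0,0,0,-0.03,1],[0,0,0,0,0,-0.04,1],[0,0,0,0,-0.05,0,1],[0,0,0,0,-0.05,0,1],[0,0,0,0,-0.05,0,1],[0,0,0,-0.05,0,0,1],[0,0,0,-0.05,0,0,1],[0,0,0,0,0,0,1]]]' 60
python3 -c "
from h import *
im=lid(195,250,180,225,.137); cv2.imwrite('pics/g.png',im[:,:,::-1])
cv2.imwrite('pics/g2.png',cv2.resize(np.hstack([im[170:230,190:260],im[180:240,395:465],snapshot('scene')[210:270,195:265]]),None,fx=3.5,fy=3.5,interpolation=cv2.INTER_CUBIC)[:,:,::-1])
go(433.5,-71,120,-3.8)"
```

```text
t: 39.55
tcp_pos: [0.4458, 0.275, 0.178]
tool_rot: [0.741, 0.671, -0.001, -0.0]
force: [0.3, -0.9, 0.5]
finger_gap: 0.998
gripper_force: 0.0
lid 0.137 ([215.0, 196.0], 605.1, 365.0, 39.1, 76.3, 1.7)
tcp [447.5 277.5 178.3] yaw -5.6 tilt [0.001 0.001] turn -1.8 shift [-348.7    9.1   58.1] F [0.38 0.05 0.46] gap 84.9 gf 0.0
```

View pics/g2.png

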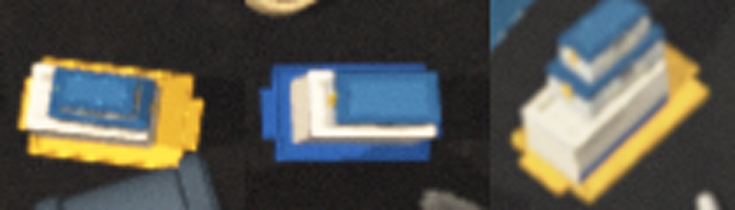

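The yellow pile looks offset along its long side: a white margin at the left end only. I'll measure the carton now against picture d.

```bash
python3 -c "
from h import *
ims=[cv2.imread(f'pics/{n}.png')[:,:,::-1] for n in 'defg']
for im in ims:
    hsv=cv2.cvtColor(np.ascontiguousarray(im),cv2.COLOR_RGB2HSV); 
    roi=np.zeros(hsv.shape[:2],np.uint8); roi[175:230,190:252]=255
    m=cv2.inRange(hsv,(0,0,150),(180,70,255))&roi
    print('cream',[r for r in rect('top',m,.061)], cv2.boundingRect(m))
    y=cv2.inRange(hsv,(18,120,80),(35,255,255))&roi; print('yel',rect('top',y,.008))
    m=cv2.inRange(hsv,(95,90,50),(125,255,255))&roi; print('blue',cv2.boundingRect(m))
print(proj('top',[[.607,.363,.061],[.6013,.4222,.061],[.6127,.3038,.061],[.606,.3625,.103]]))
cv2.imwrite('pics/h.png',cv2.resize(np.hstack([i[175:230,190:255] for i in ims]),None,fx=3,fy=3,interpolation=cv2.INTER_CUBIC)[:,:,::-1])
"
```

```text
cream [([220.0, 200.0], 604.9, 362.2, 67.2, 120.6, -5.5)] (202, 189, 37, 23)
yel [([221.0, 202.0], 606.7, 366.3, 102.2, 183.7, -5.2)]
blue (0, 0, 0, 0)
cream [([220.0, 200.0], 604.7, 362.2, 67.6, 120.6, -5.5)] (202, 189, 37, 24)
yel [([221.0, 202.0], 607.0, 366.1, 102.7, 183.9, -5.1)]
blue (0, 0, 0, 0)
cream [([211.0, 203.0], 607.1, 378.6, 66.8, 121.3, -5.5)] (198, 188, 35, 23)
yel [([208.0, 212.0], 570.6, 408.4, 22.0, 78.3, -4.4), ([229.0, 198.0], 606.4, 358.3, 101.5, 167.9, -5.5)]
blue (204, 190, 30, 17)
cream [([211.0, 203.0], 589.0, 390.6, 60.5, 134.0, -33.5)] (198, 188, 35, 23)
yel [([224.0, 202.0], 606.3, 360.2, 102.5, 170.6, -5.2)]
blue (204, 190, 30, 17)
[[220.07969983 199.62770171]
 [202.46303486 200.77066158]
 [237.64489025 198.48632543]
 [218.39483995 197.67424053]]
```

View pics/h.png

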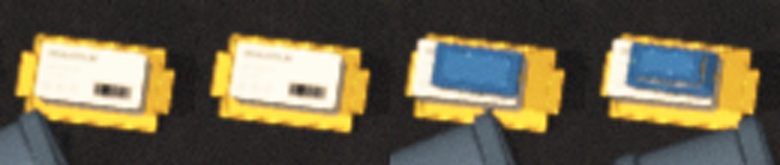

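The carton was knocked about 14 mm toward +y between pictures e and f, before the mid was placed: its left edge went from column 202 to 198. I'll unstack small and mid, recentre the carton, and restack.

```bash
python3 -c "
from h import *
go(606,364,160,-5.5)"
```

```text
tcp [447.5 277.5 178.3] yaw -5.6 tilt [0.001 0.001] turn -0.1 shift [101.3 149.5  18.5] F [0.38 0.05 0.46] gap 84.9 gf 0.0
```

```bash
python3 -m handwheel '[[[0,0,0,0.0255,0.0375,0,1],[0,0,0,0.0255,0.0375,0,1],[0,0,0,0.0255,0.0375,0,1],[0,0,0,0.025,0.037,0.01,1],[0,0,0,0,0,0.01,1],[0,0,0,0,0,0,1],[0,0,0,0,0,0,1]]]' 60
python3 -c "
from h import *
go(606,364,111,-5.5)"
```

```text
t: 40.52
tcp_pos: [0.6042, 0.3645, 0.1581]
tool_rot: [0.74, 0.673, -0.001, -0.0]
force: [-0.4, -0.4, -0.5]
finger_gap: 0.999
gripper_force: 0.0
tcp [604.2 364.5 158.1] yaw -5.4 tilt [-0.001 -0.   ] turn 0.1 shift [-0.3  1.9 47.1] F [-0.41 -0.36 -0.53] gap 85.0 gf 0.0
```

Grip the small, lift it, and carry it toward (440,250).

```bash
python3 -m handwheel '[[[0,0,0,0,0.0015,0.03,1],[0,0,0,0,0,0.017,1],[0,0,0,0,0,0,0],[0,0,0,0,0,0,0],[0,0,0,0,0,0,0],[0,0,0,0,0,0,0],[0,0,0,0,0,0,0],[0,0,0,0,0,0,0],[0,0,0,0,0,0,0],[0,0,0,0,0,-0.03,0],[0,0,0,0,0,-0.03,0],[0,0,0,-0.01,-0.04,0,0],[0,0,0,-0.02,-0.04,0,0],[0,0,0,-0.02,-0.04,0,0],[0,0,0,-0.04,-0.03,0.02,0],[0,0,0,-0.04,0,0.03,0],[0,0,0,0,0,0.03,0],[0,0,0,0,0,0,0],[0,0,0,0,0,0,0]]]' 60
python3 -c "
from h import *
go(440,250,6,-5.5)"
```

```text
t: 42.9
tcp_pos: [0.4459, 0.2495, 0.0916]
tool_rot: [0.74, 0.673, 0.001, 0.0]
force: [-0.0, -0.0, -0.7]
finger_gap: 0.418
gripper_force: 60.4
tcp [445.9 249.5  91.6] yaw -5.4 tilt [0.001 0.   ] turn 0.1 shift [-0.2 -6.  85.6] F [-0.03 -0.03 -0.69] gap 35.5 gf 60.385823249816895
```

```bash
python3 -m handwheel '[[[0,0,0,0,-0.006,0.04,0],[0,0,0,0,0,0.032,0],[0,0,0,0,0,0.009,0],[0,0,0,0,0,0.002,0],[0,0,0,0,0,0,0],[0,0,0,0,0,0,1],[0,0,0,0,0,0,1],[0,0,0,0,0,0,1],[0,0,0,0,0,-0.03,1],[0,0,0,0,0,-0.05,1],[0,0,0,0.02,0.03,-0.04,1],[0,0,0,0.03,0.04,-0.02,1],[0,0,0,0.03,0.04,0,1],[0,0,0,0.018,0.035,0,1],[0,0,0,0,0,0,1],[0,0,0,0,0,0,1]]]' 60
python3 -c "
from h import *
go(606,363,70,-5.5)"
```

```text
t: 44.9
tcp_pos: [0.5915, 0.3329, 0.1473]
tool_rot: [0.74, 0.673, -0.001, -0.001]
force: [0.0, -0.4, 0.3]
finger_gap: 1.001
gripper_force: 0.0
tcp [591.5 332.9 147.3] yaw -5.5 tilt [-0.003 -0.001] turn 0.0 shift [31.4 11.8 77.2] F [ 0.02 -0.4   0.26] gap 85.1 gf 0.0
```

Now the mid: grip it and carry it to the free spot near (530,150).

```bash
python3 -m handwheel '[[[0,0,0,0.031,0.0118,0.02,1],[0,0,0,0,0,0.03,1],[0,0,0,0,0,0.026,1],[0,0,0,0,0,0,0],[0,0,0,0,0,0,0],[0,0,0,0,0,0,0],[0,0,0,0,0,0,0],[0,0,0,0,0,0,0],[0,0,0,0,0,0,0],[0,0,0,0,0,-0.03,0],[0,0,0,0,0,-0.03,0],[0,0,0,-0.04,-0.015,0,0],[0,0,0,-0.045,-0.02,0,0],[0,0,0,-0.045,-0.02,0.02,0],[0,0,0,-0.045,-0.02,0.03,0],[0,0,0,-0.045,-0.015,0.03,0],[0,0,0,0,0,0.02,0],[0,0,0,0,0,0,0],[0,0,0,0,0,0,0]]]' 60
python3 -c "
from h import *
go(530,140,9,-5.5)"
```

```text
t: 47.28
tcp_pos: [0.4979, 0.1531, 0.0326]
tool_rot: [0.74, 0.673, 0.001, 0.0]
force: [0.3, 0.7, -1.7]
finger_gap: 0.574
gripper_force: 63.7
tcp [497.9 153.1  32.6] yaw -5.4 tilt [0.002 0.   ] turn 0.1 shift [-10.   33.2  23.6] F [ 0.3   0.68 -1.67] gap 48.8 gf 63.74164938926697
```

```bash
python3 -m handwheel '[[[0,0,0,0,0,0.015,0],[0,0,0,0,0,0.007,0],[0,0,0,0,0,0.002,0],[0,0,0,0,0,0,0],[0,0,0,0,0,0,1],[0,0,0,0,0,0,1],[0,0,0,0,0,0,1],[0,0,0,0,0,-0.04,1],[0,0,0,0,0,-0.05,1],[0,0,0,-0.04,-0.04,-0.03,1],[0,0,0,-0.05,-0.02,0,1],[0,0,0,-0.05,0,0,1],[0,0,0,-0.05,0,0,1],[0,0,0,0,0,0,1],[0,0,0,0,0,0,1]]]' 60
python3 -c "
from h import *
im=snapshot('top'); cv2.imwrite('pics/i.png',im[:,:,::-1])
hsv=cv2.cvtColor(im,cv2.COLOR_RGB2HSV); roi=np.zeros(hsv.shape[:2],np.uint8); roi[175:225,190:252]=255
m=cv2.inRange(hsv,(0,0,150),(180,70,255))&roi; print('cream',rect('top',m,.061),cv2.boundingRect(m))
lid(220,320,200,275,.042,im,(95,125)); lid(220,320,200,275,.034,im,(95,125))
go(607,376,120,-5.5)"
```

```text
t: 49.15
tcp_pos: [0.4198, -0.0296, 0.127]
tool_rot: [0.74, 0.672, -0.0, -0.001]
force: [-0.7, 0.1, -0.2]
finger_gap: 1.001
gripper_force: 0.0
cream [([216.0, 199.0], 607.5, 377.6, 67.9, 122.2, -4.4)] (198, 188, 37, 23)
lid 0.042 ([252.0, 250.0], 439.9, 247.8, 36.5, 71.6, -5.1)
lid 0.042 ([281.0, 234.0], 498.0, 153.4, 49.9, 94.3, -4.4)
lid 0.034 ([252.0, 250.0], 440.3, 248.3, 36.7, 72.0, -5.1)
lid 0.034 ([281.0, 234.0], 498.8, 153.4, 50.2, 94.8, -4.4)
tcp [419.7 -29.  127.1] yaw -5.4 tilt [-0.001  0.001] turn 0.1 shift [421.1 147.6   7.1] F [-0.4   0.47 -0.39] gap 84.9 gf 0.0
```

Carton is now at about (609,378). Grip it there, lift slightly, shift 12 mm back, and set it down.

```bash
python3 -m handwheel '[[[0,0,0,0.053,0,0,1],[0,0,0,0.053,0.01,0,1],[0,0,0,0.053,0.02,0,1],[0,0,0,0.053,0.023,0,1],[0,0,0,0.053,0.024,0,1],[0,0,0,0.053,0.024,0,1],[0,0,0,0.053,0.024,0,1],[0,0,0,0.052,0.023,0,1],[0,0,0,0,0,0,1],[0,0,0,0,0,0,1]]]' 60
python3 -c "
from h import *
go(608,378,16,-5.2)"
```

```text
t: 50.45
tcp_pos: [0.6054, 0.3781, 0.1262]
tool_rot: [0.739, 0.674, -0.002, -0.0]
force: [-0.0, -1.1, -0.4]
finger_gap: 0.996
gripper_force: 0.0
tcp [605.4 378.1 126.2] yaw -5.3 tilt [-0.003 -0.002] turn -0.1 shift [  0.3   2.9 110.2] F [-0.04 -1.09 -0.44] gap 84.6 gf 0.0
```

```bash
python3 -m handwheel '[[[0,0,0,0.0003,0.002,0.045,1],[0,0,0,0,0,0.04,1],[0,0,0,0,0,0.023,1],[0,0,0,0,0,0,0],[0,0,0,0,0,0,0],[0,0,0,0,0,0,0],[0,0,0,0,0,0,0],[0,0,0,0,0,0,0],[0,0,0,0,0,-0.015,0],[0,0,0,-0.006,0,0,0],[0,0,0,-0.007,0,0,0],[0,0,0,0,0,0,0],[0,0,0,0,0,0,0]]]' 60
python3 -c "
from h import *
go(607,365,17,-5.5)"
```

```text
t: 52.08
tcp_pos: [0.6085, 0.3641, 0.0341]
tool_rot: [0.74, 0.672, -0.0, -0.0]
force: [0.4, 0.3, -0.6]
finger_gap: 0.724
gripper_force: 65.4
tcp [608.5 364.1  34.1] yaw -5.5 tilt [-0.  0.] turn 0.0 shift [ 0.7 -1.5 17.1] F [ 0.37  0.27 -0.63] gap 61.6 gf 65.42299032211304
```

```bash
python3 -m handwheel '[[[0,0,0,0.0007,-0.0015,0.009,0],[0,0,0,0,0,0.006,0],[0,0,0,0,0,0.0015,0],[0,0,0,0,0,0,0],[0,0,0,0,0,0,1],[0,0,0,0,0,0,1],[0,0,0,0,0,0,1],[0,0,0,0,0,-0.04,1],[0,0,0,0,0,-0.05,1],[0,0,0,-0.03,-0.04,-0.01,1],[0,0,0,-0.05,-0.03,0,1],[0,0,0,-0.05,-0.02,0,1],[0,0,0,-0.05,0,0,1],[0,0,0,-0.05,0,0,1],[0,0,0,0,0,0,1],[0,0,0,0,0,0,1]]]' 60
python3 -c "
from h import *
im=snapshot('top'); cv2.imwrite('pics/j.png',im[:,:,::-1])
hsv=cv2.cvtColor(im,cv2.COLOR_RGB2HSV); roi=np.zeros(hsv.shape[:2],np.uint8); roi[175:225,190:252]=255
m=cv2.inRange(hsv,(0,0,150),(180,70,255))&roi; print('cream',rect('top',m,.061),cv2.boundingRect(m))
lid(220,320,200,275,.042,im,(95,125)); 
go(498.5,153.5,75,-5)"
```

```text
t: 54.08
tcp_pos: [0.4961, 0.1449, 0.1179]
tool_rot: [0.74, 0.672, 0.0, 0.0]
force: [-0.2, -0.4, 0.6]
finger_gap: 1.001
gripper_force: 0.0
cream [([219.0, 200.0], 605.5, 365.8, 67.8, 120.4, -4.7)] (201, 189, 37, 23)
lid 0.042 ([252.0, 250.0], 440.3, 250.2, 36.6, 66.7, -5.5)
tcp [496.1 145.4 117.9] yaw -5.4 tilt [0.001 0.   ] turn -0.4 shift [ 8.2  1.7 42.9] F [-0.12  0.36  0.73] gap 85.1 gf 0.0
```

Carton back at about (607.5,366.5). Regrip the mid.

```bash
python3 -m handwheel '[[[0,0,0,0.0085,0.002,0.04,1],[0,0,0,0,0,0.04,1],[0,0,0,0,0,0.028,1],[0,0,0,0,0,0,0],[0,0,0,0,0,0,0],[0,0,0,0,0,0,0],[0,0,0,0,0,0,0],[0,0,0,0,0,0,0],[0,0,0,0,0,0,0],[0,0,0,0,0,-0.03,0],[0,0,0,0,0,-0.04,0],[0,0,0,0,0,-0.04,0],[0,0,0,0,0,0,0],[0,0,0,0,0,0,0]]]' 60
python3 -c "
from h import *
go(607.5,366,85,-5.3)"
```

```text
t: 55.88
tcp_pos: [0.4978, 0.1529, 0.1195]
tool_rot: [0.74, 0.673, -0.0, -0.0]
force: [0.1, 0.3, -1.5]
finger_gap: 0.571
gripper_force: 63.8
tcp [497.8 152.9 119.5] yaw -5.5 tilt [-0.001 -0.   ] turn -0.2 shift [222.3  89.6  34.4] F [ 0.13  0.25 -1.52] gap 48.5 gf 63.75877261161804
```

```bash
python3 -m handwheel '[[[0,0,-0.2,0.044,0.018,0,0],[0,0,0,0.045,0.018,0,0],[0,0,0,0.045,0.018,0,0],[0,0,0,0.044,0.018,0,0],[0,0,0,0.044,0.0175,0,0],[0,0,0,0,0,0.02,0],[0,0,0,0,0,0.014,0],[0,0,0,0,0,0,0],[0,0,0,0,0,0,0]]]' 60
python3 -c "
from h import *
go(607.5,366,72,-5.3)"
```

```text
t: 57.0
tcp_pos: [0.6079, 0.3647, 0.0856]
tool_rot: [0.739, 0.673, -0.001, -0.0]
force: [-0.6, 0.5, -0.6]
finger_gap: 0.575
gripper_force: 63.7
tcp [607.9 364.7  85.6] yaw -5.3 tilt [-0.001 -0.   ] turn -0.0 shift [ 1.2 -0.5 13.6] F [-0.65  0.51 -0.61] gap 48.8 gf 63.67436170578003
```

```bash
python3 -m handwheel '[[[0,0,0,0.0015,-0.0005,0.008,0],[0,0,0,0,0,0.004,0],[0,0,0,0,0,0.002,0],[0,0,0,0,0,0,0],[0,0,0,0,0,0,0]]]' 60
python3 -c "
from h import *
go(607.5,366,71,-5.3)"
```

```text
t: 57.62
tcp_pos: [0.6078, 0.3674, 0.0721]
tool_rot: [0.739, 0.674, 0.0, 0.0]
force: [1.1, -0.5, 0.7]
finger_gap: 0.575
gripper_force: 63.6
tcp [607.8 367.4  72.1] yaw -5.3 tilt [0. 0.] turn 0.0 shift [-1.4 -0.2  1.1] F [ 1.14 -0.48  0.74] gap 48.9 gf 63.62832427024841
```

```bash
python3 -m handwheel '[[[0,0,0,-0.0008,0,0.001,0],[0,0,0,0,0,0,0],[0,0,0,0,0,0,1],[0,0,0,0,0,0,1],[0,0,0,0,0,0,1],[0,0,0,0,0,-0.03,1],[0,0,0,0,0,-0.04,1],[0,0,0,-0.03,-0.05,0,1],[0,0,0,-0.05,-0.05,0,1],[0,0,0,-0.05,-0.04,0,1],[0,0,0,-0.05,0,0,1],[0,0,0,-0.05,0,0,1],[0,0,0,-0.05,0,0,1],[0,0,0,0,0,0,1],[0,0,0,0,0,0,1]]]' 60
python3 -c "
from h import *
im=lid(195,250,180,225,.103); cv2.imwrite('pics/k.png',im[:,:,::-1])
cv2.imwrite('pics/k2.png',cv2.resize(np.hstack([im[170:230,190:260],im[180:240,395:465],snapshot('scene')[210:270,195:265]]),None,fx=3.5,fy=3.5,interpolation=cv2.INTER_CUBIC)[:,:,::-1])
lid(220,320,200,275,.034,im,(95,125)); 
hsv=cv2.cvtColor(im,cv2.COLOR_RGB2HSV); roi=np.zeros(hsv.shape[:2],np.uint8); roi[175:225,190:252]=255
m=cv2.inRange(hsv,(0,0,150),(180,70,255))&roi; print('cream',cv2.boundingRect(m))
go(440.3,250,75,-5.5)"
```

```text
t: 59.5
tcp_pos: [0.4503, 0.107, 0.141]
tool_rot: [0.739, 0.673, 0.0, 0.0]
force: [0.6, -1.1, 0.3]
finger_gap: 0.998
gripper_force: 0.0
lid 0.103 ([218.0, 197.0], 607.2, 365.6, 45.5, 92.5, -5.1)
lid 0.034 ([252.0, 250.0], 440.5, 248.3, 36.8, 72.0, -5.5)
cream (201, 189, 37, 23)
tcp [450.2 107.8 140.9] yaw -5.2 tilt [0. 0.] turn 0.3 shift [140.5 -23.5  66. ] F [ 0.43 -0.34 -0.93] gap 85.0 gf 0.0
```

View pics/k2.png

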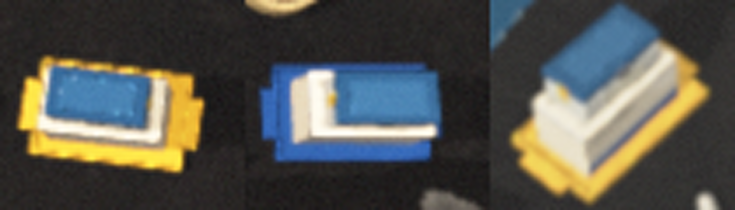

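The yellow pile now shows even margins: mid (607.2,365.6) on carton (607,366). Pick up the small at (440.5,248.5).

```bash
python3 -c "
from h import *
go(440.5,248.5,75,-5.5)"; python3 -m handwheel '[[[0,0,0.3,0.046,-0.008,0.02,1],[0,0,0,0.046,-0.008,0.02,1],[0,0,0,0.047,-0.0075,0.02,1],[0,0,0,0,0,0,1],[0,0,0,0,0,0,1]]]' 60
python3 -c "
from h import *
go(440.5,248.5,7,-5.5)"
```

```text
tcp [450.2 107.8 140.9] yaw -5.2 tilt [0. 0.] turn 0.3 shift [139.1 -23.2  66. ] F [ 0.43 -0.34 -0.93] gap 85.0 gf 0.0
t: 60.22
tcp_pos: [0.4393, 0.2484, 0.0808]
tool_rot: [0.74, 0.673, -0.0, 0.0]
force: [0.4, -1.0, -0.7]
finger_gap: 1.0
gripper_force: 0.0
tcp [439.3 248.4  80.8] yaw -5.4 tilt [-0. -0.] turn 0.1 shift [ 0.3  1.2 73.8] F [ 0.42 -1.04 -0.65] gap 85.0 gf 0.0
```

```bash
python3 -m handwheel '[[[0,0,0,0,0.001,0.035,1],[0,0,0,0,0,0.03,1],[0,0,0,0,0,0.009,0.8],[0,0,0,0,0,0,0],[0,0,0,0,0,0,0],[0,0,0,0,0,0,0],[0,0,0,0,0,0,0],[0,0,0,0,0,0,0],[0,0,0,0,0,0,0],[0,0,0,0,0,0,0],[0,0,0,0,0,-0.03,0],[0,0,0,0,0,-0.05,0],[0,0,0,0,0,-0.05,0],[0,0,0,0,0,-0.03,0],[0,0,0,0,0,0,0],[0,0,0,0,0,0,0],[0,0,0,0,0,0,0]]]' 60
python3 -c "
from h import *
go(607,366,125,-5.2)"
```

```text
t: 62.35
tcp_pos: [0.4397, 0.2471, 0.1655]
tool_rot: [0.741, 0.672, -0.002, -0.001]
force: [0.6, 0.2, -1.3]
finger_gap: 0.421
gripper_force: 61.2
tcp [439.7 247.1 165.5] yaw -5.6 tilt [-0.003 -0.001] turn -0.4 shift [133.6 156.   39.8] F [ 0.58  0.23 -1.27] gap 35.8 gf 61.18176341056824
```

```bash
python3 -m handwheel '[[[0,0,-0.4,0.0267,0.031,0,0],[0,0,0,0.0267,0.031,0,0],[0,0,0,0.0267,0.031,0,0],[0,0,0,0.0267,0.031,0,0],[0,0,0,0.0267,0.031,0,0],[0,0,0,0,0,0.02,0],[0,0,0,0,0,0.02,0],[0,0,0,0,0,0,0],[0,0,0,0,0,0,0],[0,0,0,0,0,0,0]]]' 60
python3 -c "
from h import *
go(607,366,111,-5.2)"
```

```text
t: 63.6
tcp_pos: [0.6077, 0.3662, 0.128]
tool_rot: [0.738, 0.674, 0.001, 0.0]
force: [0.3, 0.6, -1.1]
finger_gap: 0.42
gripper_force: 61.1
tcp [607.7 366.2 128. ] yaw -5.2 tilt [0.002 0.001] turn 0.0 shift [-0.3 -0.7 17. ] F [ 0.31  0.64 -1.11] gap 35.7 gf 61.139806509017944
```

```bash
python3 -m handwheel '[[[0,0,0,-0.0003,-0.0007,0.01,0],[0,0,0,0,0,0.005,0],[0,0,0,0,0,0.002,0],[0,0,0,0,0,0,0],[0,0,0,0,0,0,0]]]' 60
python3 -c "
from h import *
go(607,366,111,-5.2)"
```

```text
t: 64.22
tcp_pos: [0.6066, 0.3659, 0.1114]
tool_rot: [0.738, 0.675, 0.0, 0.0]
force: [-2.6, -1.0, 6.5]
finger_gap: 0.418
gripper_force: 62.0
tcp [606.6 365.9 111.4] yaw -5.2 tilt [ 0. -0.] turn 0.0 shift [0.1 0.4 0.4] F [-2.63 -1.01  6.48] gap 35.5 gf 62.024914026260376
```

Contact. Release, retreat, and head toward the last small.

```bash
python3 -m handwheel '[[[0,0,0,0,0,-0.0005,0.4],[0,0,0,0,0,0,1],[0,0,0,0,0,0,1],[0,0,0,0,0,0,1],[0,0,0,0,0,-0.03,1],[0,0,0,0,0,-0.03,1],[0,0,0,-0.02,-0.05,0,1],[0,0,0,-0.03,-0.05,0,1],[0,0,0,-0.04,-0.05,0,1],[0,0,0,-0.05,0,0,1],[0,0,0,-0.055,0,0.01,1],[0,0,0,-0.055,0,0.01,1],[0,0,0,-0.055,0,0.01,1],[0,0,0,0,0,0,1],[0,0,0,0,0,0,1]]]' 60
python3 -c "
from h import *
im=lid(195,250,180,225,.137); cv2.imwrite('pics/l.png',im[:,:,::-1])
lid(320,370,240,275,.034,im,(95,125)); lid(400,455,195,228,.103,im)
hsv=cv2.cvtColor(im,cv2.COLOR_RGB2HSV)
for a,b in((190,252),(395,460)):
  roi=np.zeros(hsv.shape[:2],np.uint8); roi[175:235,a:b]=255
  print('cream',cv2.boundingRect(cv2.inRange(hsv,(0,0,150),(180,70,255))&roi))
go(433.5,-71,75,-4)"
```

```text
t: 66.1
tcp_pos: [0.4315, 0.0766, 0.1405]
tool_rot: [0.739, 0.674, 0.0, 0.0]
force: [0.5, 0.8, 0.3]
finger_gap: 1.0
gripper_force: 0.0
lid 0.137 ([215.0, 196.0], 606.7, 368.2, 35.8, 76.3, 1.7)
lid 0.034 ([348.0, 256.0], 431.9, -77.6, 37.0, 57.8, -0.1)
lid 0.103 ([435.0, 207.0], 595.9, -349.5, 46.5, 95.4, 1.7)
cream (201, 189, 37, 23)
cream (408, 200, 42, 21)
tcp [431.5  77.3 140.6] yaw -5.1 tilt [0.001 0.   ] turn -1.1 shift [-147.8   12.3   65.6] F [ 0.71  0.4  -0.05] gap 85.1 gf 0.0
```

```bash
python3 -m handwheel '[[[0,0,-1.1,-0.048,0.003,0.02,1],[0,0,0,-0.05,0.004,0.02,1],[0,0,0,-0.05,0.005,0.02,1],[0,0,0,0,0,0,1],[0,0,0,0,0,0,1]]]' 60
python3 -c "
from h import *
go(433,-70.5,7,-3.8)"
```

```text
t: 66.78
tcp_pos: [0.4317, -0.0705, 0.0805]
tool_rot: [0.731, 0.682, -0.0, -0.0]
force: [-1.2, 0.2, 0.1]
finger_gap: 0.999
gripper_force: 0.0
tcp [431.7 -70.5  80.5] yaw -4.0 tilt [-0.  0.] turn -0.2 shift [ 0.1  1.4 73.5] F [-1.17  0.19  0.13] gap 84.9 gf 0.0
```

```bash
python3 -m handwheel '[[[0,0,0,0,0.001,0.035,1],[0,0,0,0,0,0.03,1],[0,0,0,0,0,0.009,0.8],[0,0,0,0,0,0,0],[0,0,0,0,0,0,0],[0,0,0,0,0,0,0],[0,0,0,0,0,0,0],[0,0,0,0,0,0,0],[0,0,0,0,0,0,0],[0,0,0,0,0,0,0],[0,0,0,0,0,-0.03,0],[0,0,0,0,0,-0.05,0],[0,0,0,0,0,-0.05,0],[0,0,0,0,0,-0.03,0],[0,0,0,0,0,0,0],[0,0,0,0,0,0,0],[0,0,0,0,0,0,0]]]' 70
python3 -c "
from h import *
go(440,-335,165,1.7)"
```

```text
t: 68.9
tcp_pos: [0.4314, -0.0715, 0.1648]
tool_rot: [0.732, 0.681, -0.001, -0.002]
force: [-0.7, -0.1, -4.8]
finger_gap: 0.421
gripper_force: 72.0
tcp [431.4 -71.5 164.8] yaw -4.1 tilt [-0.004  0.002] turn -5.8 shift [-263.6    0.8   -0.6] F [-0.69 -0.09 -4.76] gap 35.7 gf 72.03539729118347
```

Full; it goes to the blue pile, centre (595.5,-349.5).

```bash
python3 -m handwheel '[[[0,0,-5.8,0,0,0,0],[0,0,0,-0.044,0,0,0],[0,0,0,-0.044,0,0,0],[0,0,0,-0.044,0,0,0],[0,0,0,-0.044,0,0,0],[0,0,0,-0.044,0,0,0],[0,0,0,-0.044,0,0,0],[0,0,0,-0.005,0.039,0,0],[0,0,0,-0.005,0.039,0,0],[0,0,0,-0.005,0.039,0,0],[0,0,0,-0.004,0.038,0,0],[0,0,0,0,0,0.02,0],[0,0,0,0,0,0.015,0],[0,0,0,0,0,0,0],[0,0,0,0,0,0,0]]]' 70
python3 -c "
from h import *
go(595.5,-349.5,111,1.7)"
```

```text
t: 70.78
tcp_pos: [0.5957, -0.3504, 0.1312]
tool_rot: [0.697, 0.718, -0.0, -0.0]
force: [0.2, 0.4, -3.2]
finger_gap: 0.42
gripper_force: 71.9
tcp [ 595.7 -350.4  131.2] yaw 1.7 tilt [-0.  0.] turn 0.0 shift [ 0.9 -0.2 20.2] F [ 0.25  0.41 -3.21] gap 35.7 gf 71.94981694221497
```

```bash
python3 -m handwheel '[[[0,0,0,0.0008,0,0.012,0],[0,0,0,0,0,0.006,0],[0,0,0,0,0,0.0025,0],[0,0,0,0,0,0,0],[0,0,0,0,0,0,0]]]' 70
python3 -c "
from h import *
go(595.5,-349.5,111,1.7)"
```

```text
t: 71.4
tcp_pos: [0.5962, -0.3495, 0.111]
tool_rot: [0.696, 0.718, 0.0, 0.0]
force: [-0.3, -0.1, -4.6]
finger_gap: 0.414
gripper_force: 72.0
tcp [ 596.2 -349.5  111. ] yaw 1.7 tilt [ 0.001 -0.   ] turn 0.0 shift [ 0.  -0.7  0. ] F [-0.33 -0.05 -4.63] gap 35.2 gf 72.0117974281311
```

```bash
python3 -m handwheel '[[[0,0,0,0,-0.0005,0.001,0],[0,0,0,0,0,0.001,0],[0,0,0,0,0,0,0],[0,0,0,0,0,0,0]]]' 70
python3 -c "
from h import *
go(595.5,-349.5,111,1.7)"
```

```text
t: 71.9
tcp_pos: [0.5962, -0.3496, 0.1108]
tool_rot: [0.696, 0.718, 0.0, 0.001]
force: [-0.3, 2.1, 5.3]
finger_gap: 0.417
gripper_force: 73.3
tcp [ 596.2 -349.6  110.8] yaw 1.7 tilt [ 0.002 -0.001] turn 0.0 shift [ 0.1 -0.7 -0.2] F [-0.31  2.06  5.34] gap 35.4 gf 73.31815123558044
```

Contact. Release, retreat clear, and check both piles.

```bash
python3 -m handwheel '[[[0,0,0,0,0,-0.0005,0.4],[0,0,0,0,0,0,1],[0,0,0,0,0,0,1],[0,0,0,0,0,0,1],[0,0,0,0,0,-0.03,1],[0,0,0,0,0,-0.03,1],[0,0,0,0,-0.05,0,1],[0,0,0,0,-0.05,0,1],[0,0,0,0.02,-0.05,0,1],[0,0,0,0.055,0,0,1],[0,0,0,0.055,0,0,1],[0,0,0,0.055,0,0,1],[0,0,0,0.055,0,0,1],[0,0,0,0.055,0,0,1],[0,0,0,0.055,0,0,1],[0,0,0,0,0,0,1],[0,0,0,0,0,0,1]]]' 60
python3 -c "
from h import *
im=snapshot('top'); sc=snapshot('scene'); cv2.imwrite('pics/m.png',im[:,:,::-1])
a=np.hstack([im[165:235,190:270],im[175:245,390:470]]); b=np.hstack([sc[200:270,190:270],sc[85:155,310:390]])
cv2.imwrite('pics/m2.png',cv2.resize(np.vstack([a,b]),None,fx=4,fy=4,interpolation=cv2.INTER_CUBIC)[:,:,::-1])
go(0,0,0,0)
q=proj('scene',[[.596,-.35,.1]]); print(q)"
```

```text
t: 74.03
tcp_pos: [0.4357, -0.0044, 0.1696]
tool_rot: [0.696, 0.718, 0.0, 0.001]
force: [-0.2, -0.1, -0.7]
finger_gap: 1.0
gripper_force: 0.0
tcp [435.8  -5.4 169.5] yaw 1.6 tilt [ 0.001 -0.001] turn 1.6 shift [   5.5 -435.9  169.1] F [-0.36  0.05 -0.5 ] gap 85.1 gf 0.0
[[351.40869842 100.40898703]]
```

View pics/m2.png

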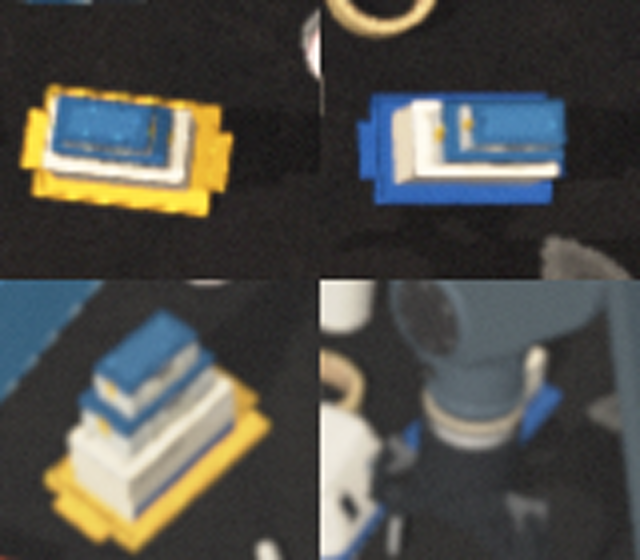

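Both piles are stepped and centred, with the yellow tops at about (218,197) and the blue top at about (520,125 in the crop). The gripper is clear, so I hand in.

```bash
python3 -c "
from station import sign_off
print(sign_off())"
```

```text
the job is handed in; nothing more can be done
None
```

The job is handed in: the three full boxes are piled large–mid–small in the blue tray and the three empty ones likewise in the yellow tray, rebuilt once after its carton was knocked, with the beaker and tape roll left alone.

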